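# Break loose the left-hand drum nut of a spindle sander with its two-flat spanner

## Robot

A 6-joint arm with a two-finger parallel gripper is mounted at the origin on the work surface. World frame = base frame: x ahead of the robot, y to its left, z up, the work surface at z = 0. Lengths are in m, angles in degrees, forces in N, time in s.
With the tool pointing down it reaches from about 0.375 to 0.9 m from the base axis. Payload 3.1 kg.
Tool frame: the origin (TCP) lies between the finger pads; the fingertips stand 11 mm ahead of it and the grasp point (between the pads) lies 8 mm behind it; x points along the fingers, y is the direction in which the jaws open and shut, and the axes are right-handed (so a half turn about x gives the same grasp; the last joint's range is limited). The gripper opens to 87 mm and grips with 3 to 60 N. Pads are 19 mm wide; open, the fingers measure 117 mm over their backs; the gripper's body (75 mm by 190 mm) begins 51 mm behind the grasp point.
Start: joints at [66.549, 30.224, 82.088, -0, 67.689, -10.227], TCP at [0.143, 0.608, 0.196] pointing down, gripper open.
Joint ranges: [-176.69, 176.69], [-43.24, 126.21], [12.49, 139.97], [-82, 262], [0, 151.66], [-163.58, 163.58]. Speed limits (degrees/s): [159.86, 159.86, 180, 180, 180, 180].

## Interface

Orientations are given as a 3x3 rotation matrix whose columns are the frame's x, y, z axes.
In Python, from rig import bot gives the robot as it stands.
- The arm moves only by the shell command python3 -m inch 'ROWS' [OPENING]. ROWS is a JSON object of lists of equal length, an entry for each row: "dp": the shift along the tool's x, y, z in mm, a list of three; "yaw": the turn about the tool's x in degrees. In form: {"dp": [[tx, ty, tz], ...], "yaw": [yaw, ...]}. A call has 1 to 20 rows; each row shifts and turns the commanded pose from where the row before left it, along the tool's axes as they then stand; what a row does not reach is not made up. A row lasts 1/12 s, in which the tool goes at most 41.7 mm and 7.16 degrees, less where a joint would pass 70% of its speed; a pose out of reach is approached as far as the arm can. A call is refused whole if a number of a shift passes 41.7 or a number of a turn 7.16, either way. A call with a gripper value outside its range is refused whole. OPENING is the finger opening in mm, from 0 to 87, set as the call begins (- or left out, the last holds). The fingers move at their own pace and stop on an object; the grip force is fixed at half the most. Time passes only in rows, so rows that do not move let the fingers close. It gives the time, the measured TCP pose, the force and the opening at its end, in the units of the state.
- bot.read_state(): the state, without advancing time (a new reading comes with each control period).
- bot.capture(name): name is "scene" or "top" or "wrist"; returns a dict with "color" (400x640x3 uint8, red, green, blue), "intrinsics" (3x3 intrinsics, pixels), "pose" (4x4, takes a point from camera to world coordinates). Camera axes: x right, y down, z forward; pixel columns grow to the right and rows downward; lengths in m; the calibration is good to about 2 mm. A picture is of the moment at which its call begins. There is no depth.
- bot.hand_in(): hands the job in, once; it reports no verdict.
The state is a dict: "time_s": time; "joint_positions": joint angles; "qvel": joint speeds; "tau": joint torques, N m; "position": TCP position; "tcp_rot": TCP orientation; "force": force on the tool from outside, world axes, zero at the start; "moment": the same for the moment, N m; "opening": opening from 0.0 (shut) to 1.0 (fully open).
Only numpy, scipy, OpenCV 4.12 (cv2) and the standard library are available. Lean on these libraries where they do the work, as an engineer would, in place of code of your own. Each camera call takes 0.05 s, during which the arm holds its last target.

## Task

The sanding sleeve on the spindle sander is worn, so break the drum nut loose for changing it: take the two-flat ring spanner from the bench mat, line its flats up with the nut and drop it fully home, and turn the nut a quarter turn in its loosening direction. The thread is left-handed, so it loosens clockwise seen from above. Then lift the spanner off and lay it flat on the mat again, without dropping it, and leave the other tools, the spare sleeves and the cork block where they are.

Things in the scene. Friction and masses are not known exactly. Their poses are not given: they have to be found in the camera images.
- spanner_ring (a point): Centre of the ring of a bare-steel two-flat ring spanner (0.3-0.5 kg), 10 mm above its flat underside; z up, x along the handle away from the ring. Ring 68 mm across, 20 mm high, with a through hole: two flats 33 mm apart, parallel to x, and round ends 48 mm apart along x. It fits the nut in two ways, half a turn apart. Centre of mass 43 mm along x.
- spanner_grip (a point): Mid-length of the spanner (208 mm over all), 70 mm along x from the ring's centre, 10 mm above its underside, same axes: a place to grip across the bar. Bar 20 mm wide (y), 34 to 150 mm from the ring's centre, underside 6 mm and top 20 mm above the spanner's underside; a round eye, 28 mm across, 20 mm high, ends it at 160 mm.
- nut_mid (a point): On the vertical axis (z up) of the steel nut on the sander's drum, 10 mm above the flange under it: the ring's centre is here when fully home. Nut 18 mm high, 30 mm across flats, 44 mm across round ends, top chamfered; flats parallel to x, which turns with it. Stud, 18 mm thick, 12 mm above the nut. Flange 66 mm across, its top 138 mm above the bench, the highest thing near; drum 76 mm.
- nut (a joint): Turn of the nut on its left-hand thread, rad: 0 as found (tight), growing as it turns CLOCKWISE seen from above (loosening). It stays where it is left; 0.4 N m turns it. The other way it stops after 0.04 rad. The spindle is locked.
- mat: Bench mat, blue, 300 mm (its x) by 270 mm (its y), 3 mm thick, fixed; origin under its centre. The spanner lies flat along its middle, handle towards the robot; the wrench and the screwdriver lie along its two sides, 95 mm from its middle line. The mat is left or right of the sander.
- wrench: Ordinary open-ended wrench, 170 mm, lying on the mat along one side. Not needed; leave it.
- screwdriver: Screwdriver with a wooden handle, 190 mm, lying on the mat along the other side. Leave it.
- sleeve_wide: Spare abrasive sleeve, a tube 76 mm across and 115 mm high standing on a 12 mm board on the side of the sander away from the mat. Leave it.
- sleeve_slim: Spare abrasive sleeve, a tube 52 mm across and 115 mm high standing on the same board. Leave it.
- cork_block: Cork sanding block, 110 x 60 x 35 mm, lying on the same board. Leave it.

How it is judged:
By the outcome, as a careful person would: the job done as asked, in the order asked, and still so for the second after the job is handed in, with the robot touching nothing.
It also fails if it takes over 64 s, if anything falls off the work surface, if the arm or the gripper's body presses on something with over 40 N, if the wrist force passes 120 N, or if a joint passes its speed limit or range.

## Working session

There is one attempt and no reset: what is moved stays moved. The work goes in short steps, Python scripts to look and compute and a shell command to move; the robot and the scene stay as the last step left them, time stands still between calls to the robot, and variables do not carry over. Pictures are saved under pics/ and viewed, and the job is handed in when it is done.

```bash
ls; mkdir -p pics; python3 - <<'E'
from rig import bot
import cv2
s=bot.read_state(); print(s)
for n in ["scene","top","wrist"]:
    c=bot.capture(n); cv2.imwrite(f"pics/{n}0.png",c["color"][:,:,::-1]); print(n,c["intrinsics"].tolist(),c["pose"].round(4).tolist())
E
```

```text
pics
{'time_s': 0.0, 'joint_positions': array([ 6.65503389e+01,  3.02778960e+01,  8.21578037e+01, -1.50411574e-03,
        6.76887820e+01, -1.02278888e+01]), 'qvel': array([ 0.0754283 , -0.07513534,  0.02669786, -0.02926014,  0.07045308,
        0.05755273]), 'tau': array([ 2.97152683e-04, -4.40042424e+01, -1.76589239e+01,  6.33153110e-02,
        5.80458669e-02, -1.49878251e-04]), 'position': array([0.1426116 , 0.60768783, 0.19477531]), 'tcp_rot': array([[-8.42296350e-04,  2.28710182e-01,  9.73494193e-01],
       [-2.00284255e-03,  9.73492200e-01, -2.28711446e-01],
       [-9.99997640e-01, -2.14239841e-03, -3.61898443e-04]]), 'force': array([-0.1556129 , -0.61154423, -0.01544009]), 'moment': array([0.01650048, 0.02130767, 0.01625663]), 'opening': 0.9973810860109786}
scene [[446.32902355127317, 0.0, 320.6115472581621], [0.0, 446.32902355127317, 201.44041623486018], [0.0, 0.0, 1.0]] [[0.6769, 0.5998, -0.4266, 1.1533], [0.736, -0.555, 0.3875, -0.5726], [-0.0043, -0.5763, -0.8172, 1.332], [0.0, 0.0, 0.0, 1.0]]
top [[490.579131510805, 0.0, 318.61339903355946], [0.0, 490.579131510805, 197.99744316602218], [0.0, 0.0, 1.0]] [[-0.0233, -0.9896, 0.1418, 0.348], [-0.9996, 0.0211, -0.017, 0.0189], [0.0138, -0.1422, -0.9897, 1.3931], [0.0, 0.0, 0.0, 1.0]]
wrist [[335.28933063480673, 0.0, 322.8237956400324], [0.0, 335.28933063480673, 199.7445634402902], [0.0, 0.0, 1.0]] [[0.2284, 0.9447, 0.2354, 0.0795], [0.9736, -0.2211, -0.0574, 0.6223], [-0.0022, 0.2423, -0.9702, 0.3866], [0.0, 0.0, 0.0, 1.0]]
```

View pics/scene0.png

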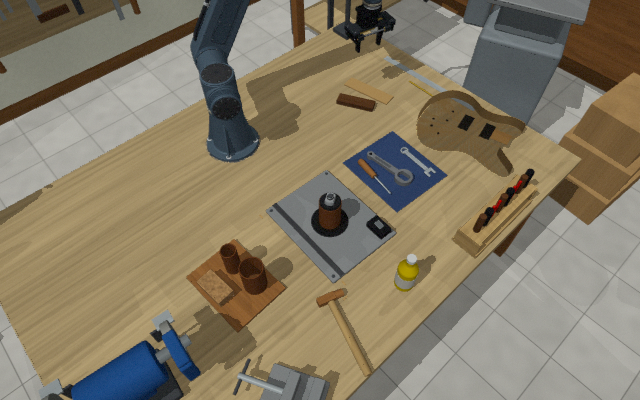

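View pics/top0.png

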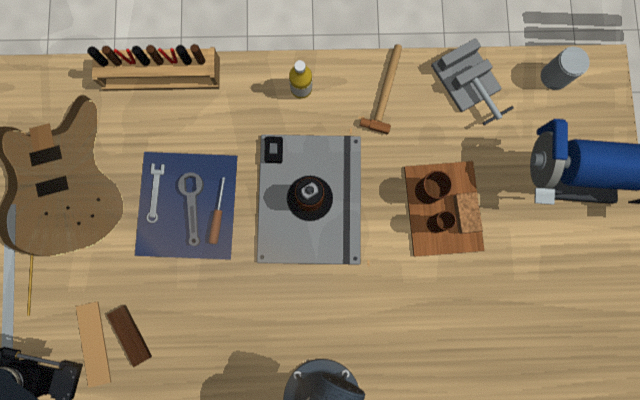

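View pics/wrist0.png

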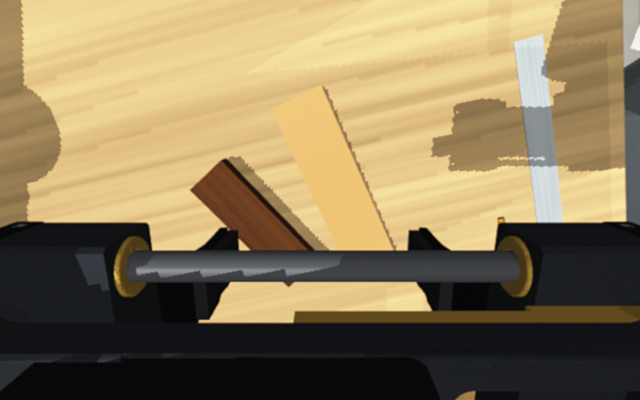

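The top view shows the spanner on the mat, with its ring near (190,183) and its eye near (194,241), and the nut near (311,190). The wrench is to its left and the screwdriver to its right. Next I'll zoom in to measure.

```bash
cat > h.py <<'E'
import numpy as np, cv2
def ray(c,u,v):
    K,P=c["intrinsics"],c["pose"]
    d=P[:3,:3]@np.linalg.solve(K,[u,v,1.]); return P[:3,3],d
def onz(c,u,v,z):
    o,d=ray(c,u,v); return o+d*(z-o[2])/d[2]
def proj(c,p):
    P=c["pose"]; q=c["intrinsics"]@(P[:3,:3].T@(np.asarray(p)-P[:3,3])); return q[:2]/q[2]
def crop(c,x0,y0,x1,y1,f,name):
    cv2.imwrite(name,cv2.resize(c["color"][y0:y1,x0:x1,::-1],None,fx=f,fy=f,interpolation=cv2.INTER_CUBIC))
E
python3 - <<'E'
from rig import bot
from h import *
import pickle
c={n:bot.capture(n) for n in ["scene","top"]}; pickle.dump(c,open("c0.pkl","wb"))
crop(c["top"],140,140,240,260,5,"pics/ts.png")
crop(c["top"],270,150,350,230,7,"pics/tn.png")
crop(c["scene"],300,170,400,250,7,"pics/sn.png")
t=c["top"]
im=t["color"].astype(int)
blue=(im[:,:,2]>im[:,:,0]+40)&(im[:,:,2]>60); 
m=blue.astype(np.uint8); m[:, :130]=0; m[:,245:]=0; m[:145]=0; m[265:]=0
cn=max(cv2.findContours(m,0,1)[0],key=cv2.contourArea); h=cv2.convexHull(cn)
w=np.array([onz(t,*p[0],0.003)[:2] for p in h],np.float32); print("mat",cv2.minAreaRect(w))
# spanner = nonblue grey blob within the mat
ins=np.zeros(m.shape,np.uint8); cv2.fillConvexPoly(ins,h,1)
g=(ins>0)&(abs(im[:,:,0]-im[:,:,2])<30)&(im.sum(2)>250)
n,l,st,ce=cv2.connectedComponentsWithStats(g.astype(np.uint8))
for i in range(1,n):
  if st[i,4]>20: print(st[i],ce[i],onz(t,*ce[i],0.023))
E
```

```text
mat ((0.6012371778488159, 0.35490626096725464), (0.24088557064533234, 0.16359758377075195), 86.40605926513672)
[181 172  22  21 146] [194.0890411  179.70547945] [0.60403709 0.34612802 0.023     ]
[218 177   7  29  84] [221.23809524 190.76190476] [0.57077035 0.26945095 0.023     ]
```

View pics/ts.png

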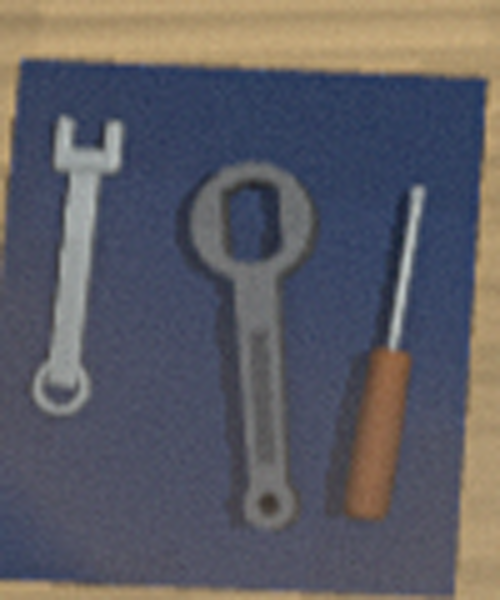

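View pics/tn.png

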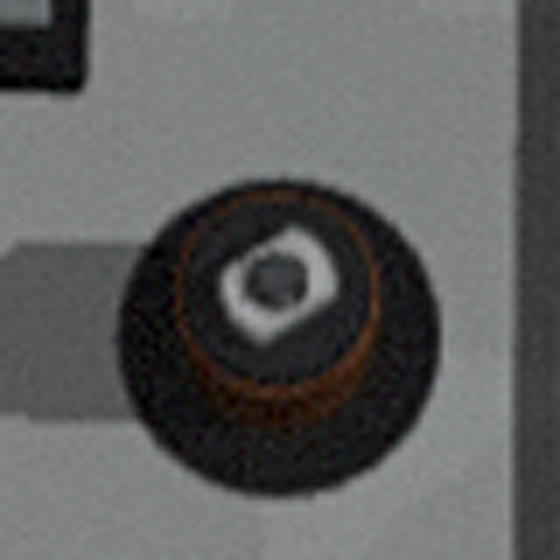

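View pics/sn.png

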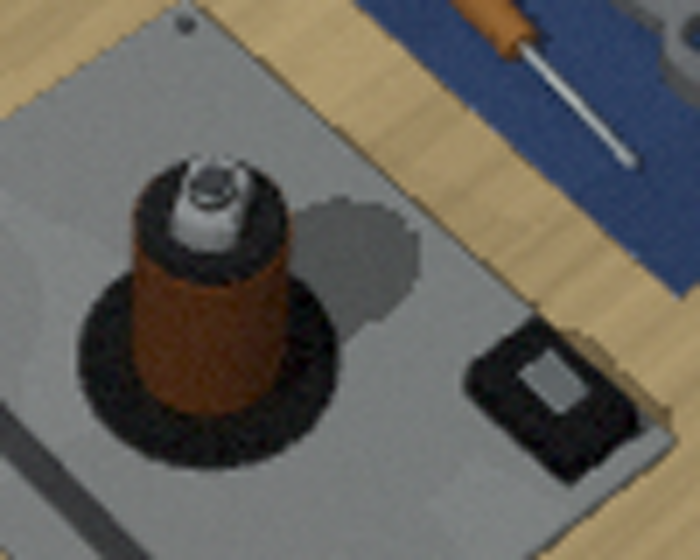

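```bash
cat >> h.py <<'E'
def px(x,y,x0,y0,f): return ((x+.5)/f-.5+x0,(y+.5)/f-.5+y0)
def toolmm(s,tgt):  # offset of target from TCP in tool axes, mm
    return s["tcp_rot"].T@(np.asarray(tgt)-s["position"])*1000
def tri(a,b):
    A=[];B=[]
    for o,d in (a,b):
        d=d/np.linalg.norm(d);M=np.eye(3)-np.outer(d,d);A.append(M);B.append(M@o)
    return np.linalg.lstsq(np.vstack(A),np.hstack(B),rcond=None)[0]
E
python3 - <<'E'
from h import *
import pickle
c=pickle.load(open("c0.pkl","rb"));t=c["top"]
r=onz(t,*px(253,222,140,140,5),.023);e=onz(t,*px(269,504,140,140,5),.023)
d=e-r;print(r,e,np.linalg.norm(d),np.degrees(np.arctan2(d[1],d[0])))
n=onz(t,*px(279,285,270,150,7),.156);print("nut",n, onz(t,*px(276,280,270,150,7),.168))
print(tri(ray(t,*px(276,280,270,150,7)),ray(c["scene"],*px(212,186,300,170,7))))
a=onz(t,*px(220,285,270,150,7),.156);b=onz(t,*px(292,228,270,150,7),.156);d=b-a;print(np.degrees(np.arctan2(d[1],d[0])))
a=onz(t,*px(265,345,270,150,7),.156);b=onz(t,*px(335,295,270,150,7),.156);d=b-a;print(np.degrees(np.arctan2(d[1],d[0])))
E
```

```text
[0.59194486 0.35691019 0.023     ] [0.43278029 0.34586378 0.023     ] 0.15954742993335724 -176.02989934917798
nut [0.54563787 0.02064634 0.156     ] [0.5455717  0.02167487 0.168     ]
[0.54638554 0.02083918 0.1589208 ]
-52.415556803313265
-55.38261393075023
```

```bash
python3 -m inch '{"dp":[[0,-6,18],[0,-13,36],[0,-13,36],[0,-13,36],[0,-13,36],[0,-13,36],[0,-13,36],[0,-13,36],[0,-13,36],[0,-13,36],[0,-13,36],[0,-13,36],[0,-10,24],[0,0,0]],"yaw":[0,0,0,0,0,0,0,0,0,0,0,0,0,0]}' 60
python3 -m inch '{"dp":[[0,0,0],[0,0,0],[0,0,0],[0,0,0],[0,0,0],[0,0,0],[0,0,0],[0,0,0],[0,0,0],[0,0,0],[0,0,0],[0,0,0],[0,0,0],[0,0,0],[0,0,0],[0,0,0],[0,0,0],[0,0,0],[0,0,0],[0,0,0]],"yaw":[7,7,7,7,7,7,7,7,7,7,7,7,7,7,7,7,7,7,7,7]}'
python3 -m inch '{"dp":[[0,0,0],[0,0,0],[0,0,0],[0,0,0],[0,0,0],[0,0,0]],"yaw":[7,7,7,2,0,0]}'
python3 - <<'E'
from rig import bot
from h import *
s=bot.read_state();print(s["time_s"],s["joint_positions"].round(1),s["force"])
print(toolmm(s,[.532,.3527,.12]))
c=bot.capture("wrist");cv2.imwrite("pics/w1.png",c["color"][:,:,::-1])
E
```

```text
time_s: 1.42
position: [0.5385, 0.3498, 0.1956]
tcp_rot: [[0.004, 0.234, 0.972], [-0.001, 0.972, -0.234], [-1.0, 0.0, 0.004]]
force: [-0.6, 1.0, 0.4]
opening: 0.687
time_s: 3.08
position: [0.5321, 0.3538, 0.1956]
tcp_rot: [[-0.001, 0.446, -0.895], [-0.0, -0.895, -0.446], [-1.0, -0.0, 0.001]]
force: [0.5, 0.7, -0.0]
opening: 0.688
time_s: 3.58
position: [0.5323, 0.3537, 0.1956]
tcp_rot: [[-0.001, 0.068, -0.998], [-0.0, -0.998, -0.068], [-1.0, 0.0, 0.001]]
force: [-0.3, 0.5, 0.5]
opening: 0.689
3.5833 [ 23.6  31.4  79.9   0.   68.8 109.7] [-0.27032546  0.46359817  0.45084107]
[75.61653683  1.00768433  0.37091763]
```

View pics/w1.png

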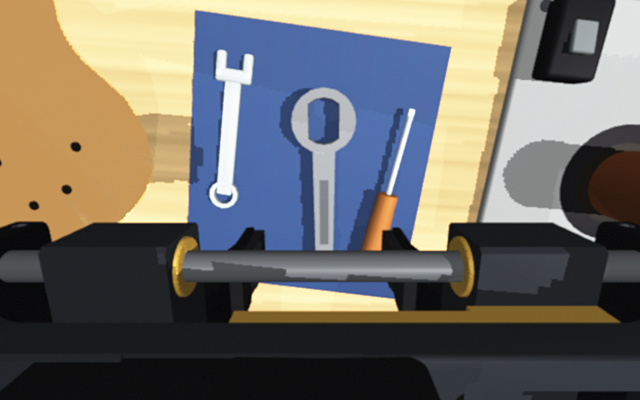

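The wrist view shows the spanner ring near (323,120) with its bar running down to (323,250), the wrench on the left and the screwdriver on the right. I'll refine the ring centre and heading from this view.

```bash
python3 - <<'E'
from rig import bot
from h import *
s=bot.read_state();c=bot.capture("wrist");im=c["color"].astype(int)
g=((im[:,:,2]-im[:,:,0])<35)&(im.sum(2)>300)
g[:, :288]=0;g[:,362:]=0;g[:80]=0;g[235:]=0
n,l,st,ce=cv2.connectedComponentsWithStats(g.astype(np.uint8));i=1+st[1:,4].argmax();m=l==i
def band(z):
  v,u=np.nonzero(m);return np.array([onz(c,a,b,z) for a,b in zip(u,v)])
P=band(.023)
# ring hole contour -> minAreaRect ; ring outer circle
cs,h=cv2.findContours(m.astype(np.uint8),cv2.RETR_CCOMP,cv2.CHAIN_APPROX_NONE)
for k,q in enumerate(cs):
  if len(q)<30: continue
  w=np.array([onz(c,*p[0],.023)[:2] for p in q],np.float32)
  print(len(q),h[0][k][3],cv2.minAreaRect(w),w.mean(0))
out=max(cs,key=len);w=np.array([onz(c,*p[0],.023)[:2] for p in out])
f=w[w[:,0]>.585]
A=np.c_[2*f,np.ones(len(f))];x=np.linalg.lstsq(A,(f**2).sum(1),rcond=None)[0];print("circle",x[:2],np.sqrt(x[2]+x[:2]@x[:2]))
b=P[(P[:,0]<.55)];
xs=np.linspace(b[:,0].min()+.003,b[:,0].max()-.002,12)
mid=[ (lambda q:(q[:,1].min()+q[:,1].max())/2)(b[abs(b[:,0]-X)<.0025]) for X in xs]
k=np.polyfit(xs,mid,1);print("bar",k,np.degrees(np.arctan(k[0])),"y at ring x",np.polyval(k,x[0]),"y at grip",np.polyval(k,x[0]-.06))
print(s["tcp_rot"],s["position"])
E
```

```text
343 -1 ((0.54721999168396, 0.3534969389438629), (0.1597023606300354, 0.06783274561166763), 3.8775417804718018) [0.55217224 0.3538446 ]
128 0 ((0.5938509106636047, 0.35656455159187317), (0.048466090112924576, 0.03373567387461662), 4.55547571182251) [0.59402996 0.35619557]
circle [0.59337004 0.35676409] 0.03371697269469465
bar [0.073162   0.31341292] 4.184418413424732 y at ring x 0.35682506220251897 y at grip 0.3524353422927088
[[-4.40779666e-04  6.73806740e-02 -9.97727243e-01]
 [-5.10599777e-05 -9.97727340e-01 -6.73806580e-02]
 [-9.99999902e-01  2.12439068e-05  4.43218379e-04]] [0.53246423 0.35370491 0.19565102]
```

```bash
python3 -m inch '{"dp":[[10,1.4,-1],[25,0,0],[35,0,0],[35,0,0],[30,0,0],[20,0,0],[10,0,0],[7,0,0],[4,0,0],[2,0,0],[0,0,0]],"yaw":[-0.3,0,0,0,0,0,0,0,0,0,0]}' 40
python3 - <<'E'
from rig import bot
from h import *
s=bot.read_state();print(toolmm(s,[.5336,.3524,.016]),s["force"])
c=bot.capture("scene");crop(c,340,130,460,210,6,"pics/s2.png")
E
```

```text
time_s: 4.6
position: [0.5348, 0.3525, 0.0185]
tcp_rot: [[0.002, 0.071, -0.997], [0.001, -0.997, -0.071], [-1.0, -0.001, -0.002]]
force: [0.3, -0.5, 0.4]
opening: 0.458
[ 2.54306068 -0.03235158  1.21856207] [ 0.25765675 -0.51374402  0.41335863]
```

View pics/s2.png

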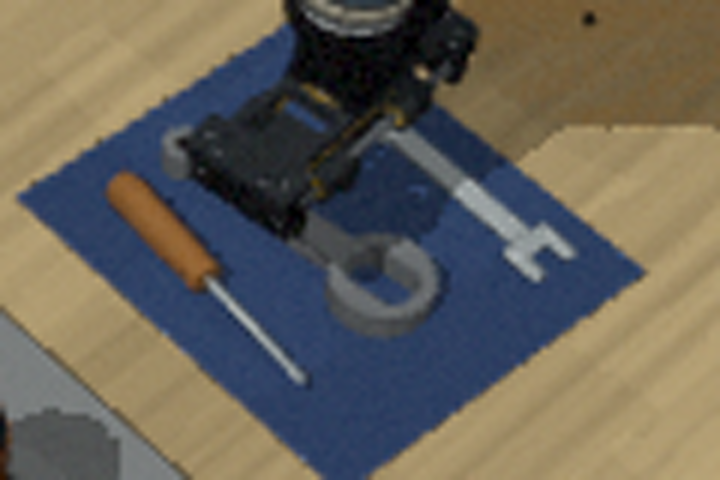

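The scene view shows the gripper straddling the bar with clear space around the wrench and screwdriver. I'll lower slightly and close.

```bash
python3 -m inch '{"dp":[[1,0,0],[0.5,0,0],[0,0,0]],"yaw":[0,0,0]}'
python3 -m inch '{"dp":[[0,0,0],[0,0,0],[0,0,0],[0,0,0],[0,0,0],[0,0,0],[0,0,0],[0,0,0]],"yaw":[0,0,0,0,0,0,0,0]}' 8
python3 -m inch '{"dp":[[-4,0,0],[-8,0,0],[-12,0,0],[-12,0,0],[-4,0,0],[0,0,0],[0,0,0]],"yaw":[0,0,0,0,0,0,0]}'
python3 - <<'E'
from rig import bot
from h import *
c=bot.capture("scene");crop(c,340,130,460,210,6,"pics/s3.png")
c=bot.capture("wrist");cv2.imwrite("pics/w3.png",c["color"][:,:,::-1])
E
```

```text
time_s: 4.9
position: [0.5344, 0.3523, 0.0169]
tcp_rot: [[0.001, 0.071, -0.997], [0.0, -0.997, -0.071], [-1.0, -0.0, -0.001]]
force: [-0.6, -0.0, -1.7]
opening: 0.459
time_s: 5.57
position: [0.534, 0.3521, 0.0162]
tcp_rot: [[-0.0, 0.071, -0.997], [-0.0, -0.997, -0.071], [-1.0, 0.0, 0.0]]
force: [-0.3, 0.1, 0.6]
opening: 0.098
time_s: 6.15
position: [0.5344, 0.3523, 0.0572]
tcp_rot: [[0.001, 0.071, -0.997], [0.001, -0.997, -0.071], [-1.0, -0.001, -0.002]]
force: [-0.3, -0.1, -1.1]
opening: 0.096
```

View pics/s3.png

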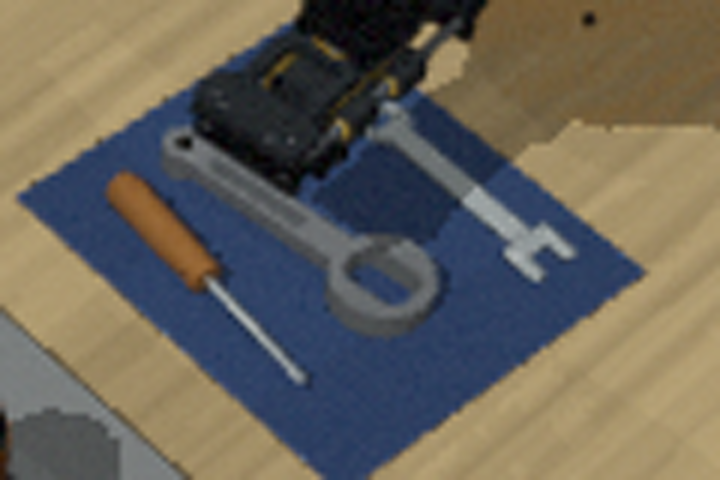

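View pics/w3.png

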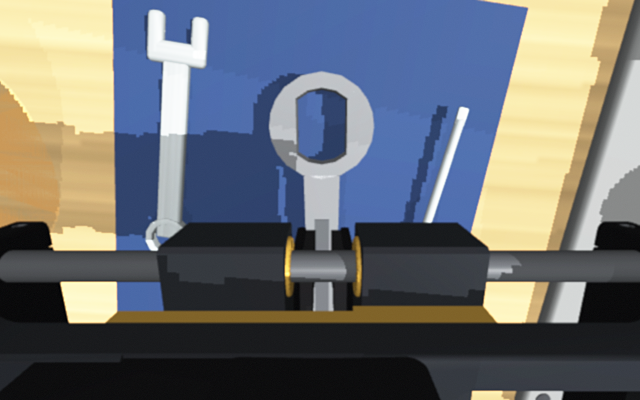

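The spanner was not lifted: the opening shut to about 8 mm and the ring is still on the mat. I'll look closer before retrying.

```bash
python3 - <<'E'
from rig import bot
from h import *
c=bot.capture("wrist");crop(c,250,60,400,330,2,"pics/w4.png")
crop(c,270,160,380,320,5,"pics/w4b.png")
s=bot.read_state();print(s["opening"],s["position"])
t=bot.capture("top");crop(t,140,140,240,260,5,"pics/t4.png")
for d in (11,-8): print(proj(c,s["position"]+s["tcp_rot"][:,0]*d/1000))
E
```

```text
0.08929570954835782 [0.53354526 0.35185665 0.05578929]
[321.38163044 224.12905442]
[321.24920982 234.35446329]
```

View pics/w4b.png

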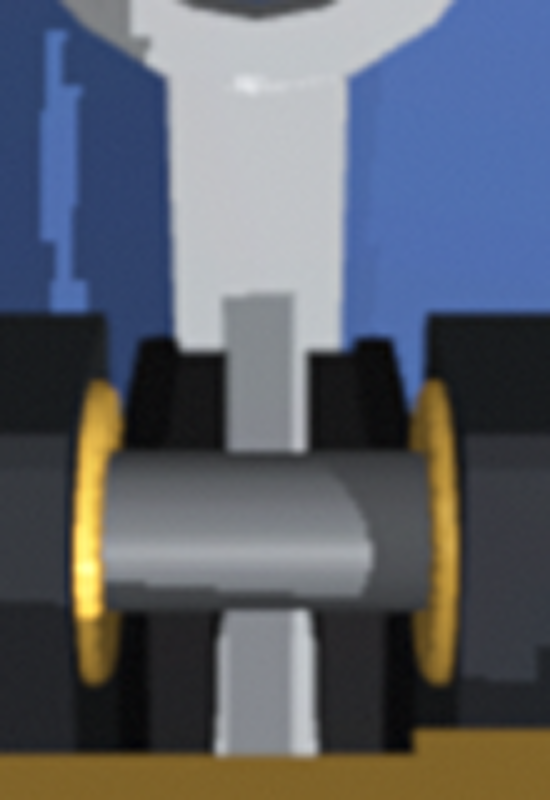

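View pics/t4.png

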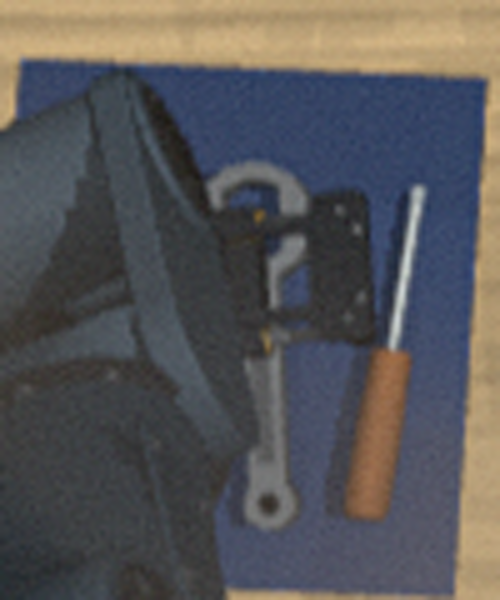

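```bash
python3 - <<'E'
from rig import bot
from h import *
c=bot.capture("wrist");s=bot.read_state()
for d in (11,-8,-20,-40):
  for z in (-9.5,9.5): print(d,z,[proj(c,s["position"]+s["tcp_rot"]@np.array([d,y,z])/1000).round(1).tolist() for y in(-4,4)])
E
```

```text
11 -9.5 [[314.8, 209.6], [327.6, 209.6]]
11 9.5 [[315.0, 238.1], [327.5, 238.1]]
-8 -9.5 [[314.1, 218.5], [328.0, 218.5]]
-8 9.5 [[314.3, 249.5], [327.9, 249.5]]
-20 -9.5 [[313.5, 225.2], [328.4, 225.2]]
-20 9.5 [[313.7, 257.9], [328.2, 257.9]]
-40 -9.5 [[312.4, 238.3], [329.1, 238.3]]
-40 9.5 [[312.7, 274.5], [328.9, 274.6]]
```

```bash
python3 - <<'E'
from rig import bot
from h import *
c=bot.capture("scene");s=bot.read_state()
crop(c,365,115,425,175,10,"pics/s5.png")
for d in (11,0,-8,-20): print(d,[((proj(c,s["position"]+s["tcp_rot"]@np.array([d,y,-9.5])/1000)-[365,115])*10).round(0).tolist() for y in(-4,4)])
E
```

```text
11 [[293.0, 491.0], [280.0, 503.0]]
0 [[297.0, 472.0], [284.0, 484.0]]
-8 [[300.0, 458.0], [287.0, 470.0]]
-20 [[304.0, 437.0], [291.0, 449.0]]
```

View pics/s5.png

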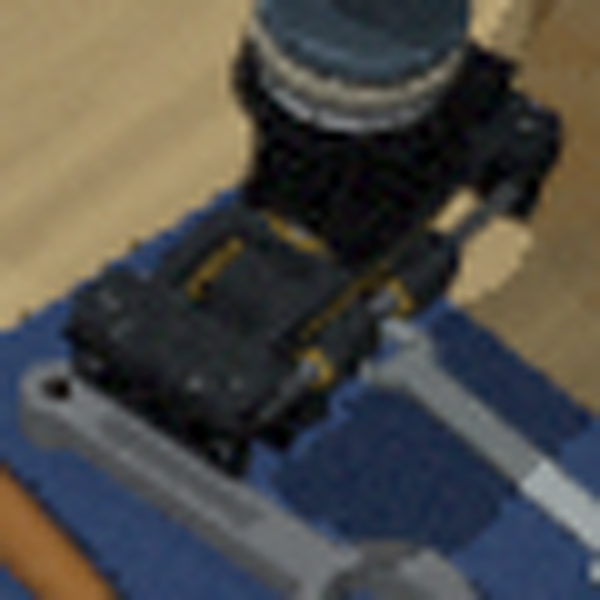

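```bash
python3 - <<'E'
from rig import bot
from h import *
c=bot.capture("scene");w=bot.capture("wrist");s=bot.read_state()
for wu in (315,323,331):
  for sp in ((23.3,47.3),(24.5,46),(22,46)):
    a=ray(w,wu,230);b=ray(c,365+sp[0],115+sp[1])
    p=tri(a,b);print(wu,sp,toolmm(s,p).round(1),(proj(w,p)-[wu,230]).round(1))
E
```

```text
315 (23.3, 47.3) [23.1 -3.7 13. ] [0.8 6.6]
315 (24.5, 46) [11.9 -3.5  8.9] [0.8 6.7]
315 (22, 46) [20.7 -3.2 15.8] [ 1.4 11.8]
323 (23.3, 47.3) [15.9  1.6 10.1] [0.7 6.4]
323 (24.5, 46) [5.1 1.6 6.2] [0.7 6.5]
323 (22, 46) [13.6  2.1 13. ] [ 1.4 11.7]
331 (23.3, 47.3) [9.2 6.7 7.5] [0.7 6.2]
331 (24.5, 46) [-1.2  6.4  3.8] [0.7 6.3]
331 (22, 46) [ 6.9  7.1 10.3] [ 1.4 11.6]
```

```bash
python3 -m inch '{"dp":[[0,0,0],[0,0,0],[0,0,0],[0,0,0],[0,0,0],[0,0,0]],"yaw":[0,0,0,0,0,0]}' 40
python3 -m inch '{"dp":[[10,0,0],[14,0,0],[10,0,0],[5,0,0],[1,0,0],[0,0,0],[0,0,0]],"yaw":[0,0,0,0,0,0,0]}'
python3 - <<'E'
from rig import bot
from h import *
c=bot.capture("scene");w=bot.capture("wrist");s=bot.read_state()
print(s["position"],s["force"])
crop(c,365,115,425,175,10,"pics/s6.png");crop(w,220,120,420,320,3,"pics/w6.png")
E
```

```text
time_s: 7.05
position: [0.5341, 0.3521, 0.0563]
tcp_rot: [[0.0, 0.071, -0.997], [0.0, -0.997, -0.071], [-1.0, -0.0, -0.0]]
force: [-0.3, 0.6, 0.5]
opening: 0.432
time_s: 7.63
position: [0.5344, 0.3523, 0.0164]
tcp_rot: [[0.001, 0.071, -0.997], [0.0, -0.997, -0.071], [-1.0, -0.0, -0.001]]
force: [0.9, -0.8, 0.4]
opening: 0.463
[0.53458804 0.35233678 0.01686043] [ 0.0474411  -0.02226968  0.14047084]
```

View pics/s6.png

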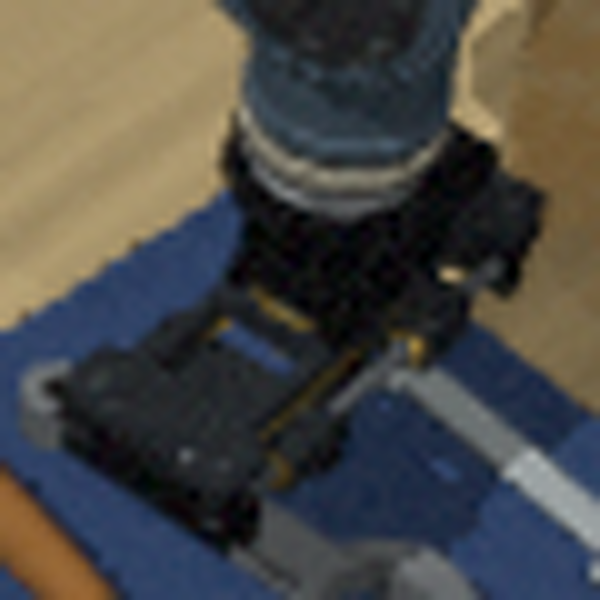

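View pics/w6.png

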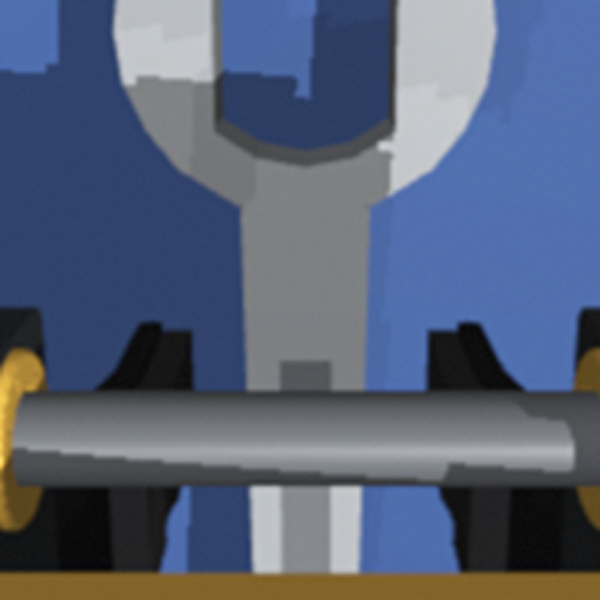

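The wrist view shows the fingers straddling the bar, which lies at crop columns 243–365 with the fingertips at 192 and 428. I'll close in small steps and watch.

```bash
python3 -m inch '{"dp":[[0,0,0],[0,0,0],[0,0,0],[0,0,0],[0,0,0],[0,0,0]],"yaw":[0,0,0,0,0,0]}' 24
python3 -m inch '{"dp":[[0,0,0],[0,0,0],[0,0,0],[0,0,0]],"yaw":[0,0,0,0]}' 17
python3 - <<'E'
from rig import bot
from h import *
w=bot.capture("wrist");s=bot.read_state()
print(s["position"],s["force"],s["opening"]*87)
crop(w,220,120,420,320,3,"pics/w7.png")
E
```

```text
time_s: 8.23
position: [0.5341, 0.3521, 0.0163]
tcp_rot: [[0.0, 0.071, -0.997], [0.0, -0.997, -0.071], [-1.0, -0.0, -0.0]]
force: [0.4, 0.0, 1.3]
opening: 0.28
time_s: 8.57
position: [0.534, 0.3521, 0.0162]
tcp_rot: [[-0.0, 0.071, -0.997], [-0.0, -0.997, -0.071], [-1.0, 0.0, 0.0]]
force: [0.7, -0.7, 1.0]
opening: 0.202
[0.53402139 0.35209411 0.01620114] [ 0.14367386 -0.31330057  0.28134518] 17.172796879133625
```

View pics/w7.png

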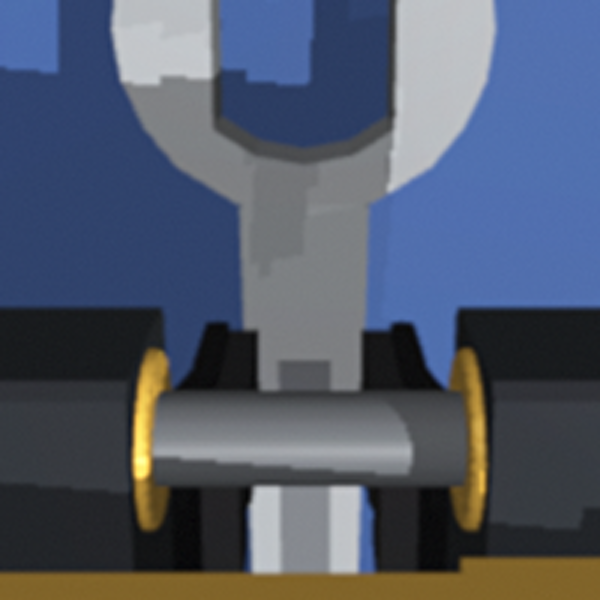

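The fingers shut to 17 mm, narrower than the 20 mm bar, and no force was felt. By scale the fingertips sit about 170 mm from the camera, well above the bar. So the fingertips stand higher than the stated geometry. I'll open and go down gently, watching force.

```bash
python3 -m inch '{"dp":[[0,0,0],[0,0,0],[0,0,0],[0,0,0],[0,0,0]],"yaw":[0,0,0,0,0]}' 40
python3 -m inch '{"dp":[[1,0,0],[1,0,0],[0.5,0,0],[0,0,0],[0,0,0]],"yaw":[0,0,0,0,0]}'
python3 -m inch '{"dp":[[1,0,0],[1,0,0],[0,0,0],[0,0,0]],"yaw":[0,0,0,0]}'
```

```text
time_s: 9.03
position: [0.534, 0.3521, 0.0163]
tcp_rot: [[-0.0, 0.071, -0.997], [0.0, -0.997, -0.071], [-1.0, -0.0, 0.0]]
force: [0.3, 0.1, 0.1]
opening: 0.437
time_s: 9.45
position: [0.534, 0.3521, 0.0136]
tcp_rot: [[-0.0, 0.071, -0.997], [-0.0, -0.997, -0.071], [-1.0, 0.0, 0.0]]
force: [0.6, -0.5, -0.5]
opening: 0.459
time_s: 9.78
position: [0.534, 0.3521, 0.0117]
tcp_rot: [[-0.0, 0.071, -0.997], [-0.0, -0.997, -0.071], [-1.0, 0.0, 0.0]]
force: [0.7, -0.1, -0.3]
opening: 0.461
```

There's no contact below the stated limit, so the fingers are indeed shorter. I'll continue down.

```bash
python3 -m inch '{"dp":[[2,0,0],[2,0,0],[2,0,0],[0,0,0],[0,0,0]],"yaw":[0,0,0,0,0]}'
python3 -m inch '{"dp":[[2,0,0],[2,0,0],[1,0,0],[0,0,0],[0,0,0]],"yaw":[0,0,0,0,0]}'
python3 - <<'E'
from rig import bot
from h import *
c=bot.capture("scene");w=bot.capture("wrist");s=bot.read_state()
print(s["position"],s["force"])
crop(c,365,115,425,175,10,"pics/s8.png");crop(w,220,120,420,320,3,"pics/w8.png")
E
```

```text
time_s: 10.2
position: [0.5338, 0.352, 0.0055]
tcp_rot: [[-0.001, 0.071, -0.997], [-0.0, -0.997, -0.071], [-1.0, 0.0, 0.001]]
force: [0.3, -0.0, -0.3]
opening: 0.461
time_s: 10.62
position: [0.534, 0.3521, 0.0006]
tcp_rot: [[-0.0, 0.071, -0.997], [-0.0, -0.997, -0.071], [-1.0, 0.0, 0.0]]
force: [-0.5, -0.2, -0.6]
opening: 0.459
[0.53411344 0.35213476 0.00079278] [-0.19826736 -0.41478723  0.25661803]
```

View pics/s8.png

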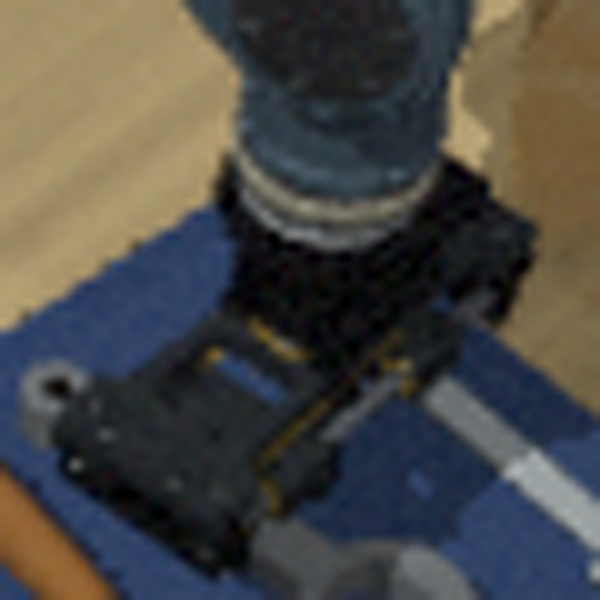

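View pics/w8.png

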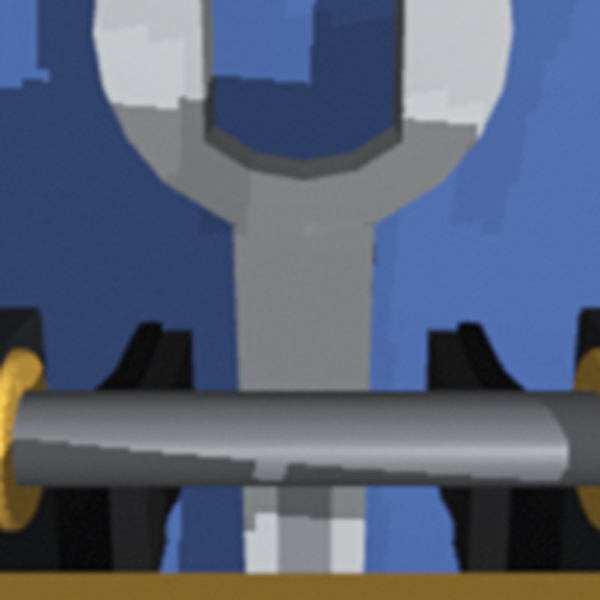

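The fingertips now appear about level with the bar's top. I'll go down further in small steps.

```bash
python3 -m inch '{"dp":[[2,0,0],[2,0,0],[2,0,0],[0,0,0],[0,0,0]],"yaw":[0,0,0,0,0]}'
python3 -m inch '{"dp":[[2,0,0],[2,0,0],[2,0,0],[0,0,0],[0,0,0]],"yaw":[0,0,0,0,0]}'
python3 - <<'E'
from rig import bot
from h import *
c=bot.capture("scene");w=bot.capture("wrist");s=bot.read_state()
print(s["position"],s["force"],s["moment"])
crop(c,355,115,425,185,9,"pics/s9.png");cv2.imwrite("pics/w9.png",w["color"][:,:,::-1])
E
```

```text
time_s: 11.13
position: [0.5339, 0.352, -0.0055]
tcp_rot: [[-0.0, 0.071, -0.997], [-0.0, -0.997, -0.071], [-1.0, 0.0, 0.0]]
force: [-0.2, 0.6, -0.7]
opening: 0.462
time_s: 11.55
position: [0.5338, 0.352, -0.0115]
tcp_rot: [[-0.0, 0.071, -0.997], [-0.0, -0.997, -0.071], [-1.0, 0.0, 0.0]]
force: [-1.5, -0.0, 0.6]
opening: 0.455
[ 0.53407545  0.35211509 -0.01126283] [-0.26503159 -0.50596279 -0.20296801] [-0.07650392  0.16899384 -0.02313489]
```

View pics/s9.png

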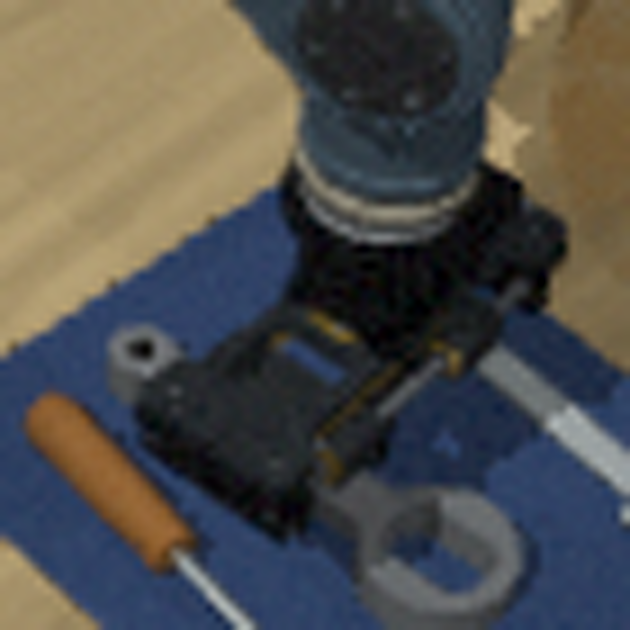

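View pics/w9.png

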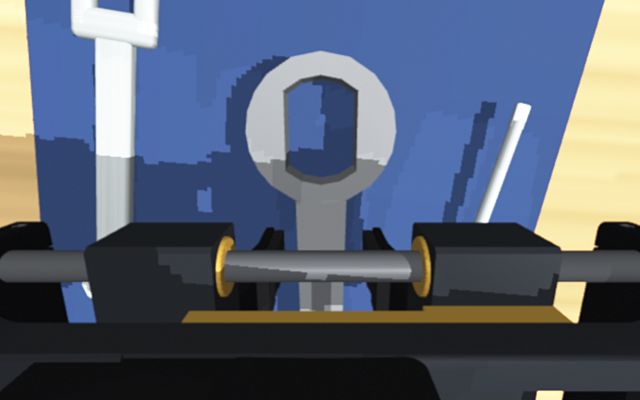

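```bash
python3 -m inch '{"dp":[[0,0,0],[0,0,0],[0,0,0],[0,0,0],[0,0,0],[0,0,0],[0,0,0]],"yaw":[0,0,0,0,0,0,0]}' 17
```

```text
time_s: 12.23
position: [0.5341, 0.3523, -0.0112]
tcp_rot: [[0.0, 0.071, -0.997], [0.0, -0.997, -0.071], [-1.0, -0.0, -0.0]]
force: [0.3, 1.5, 0.8]
opening: 0.262
```

```bash
python3 -m inch '{"dp":[[0,0,0],[0,0,0],[0,0,0],[0,0,0]],"yaw":[0,0,0,0]}' 14
python3 - <<'E'
from rig import bot
from h import *
w=bot.capture("wrist");s=bot.read_state()
print(s["position"],s["force"],s["opening"]*87)
crop(w,220,120,420,320,3,"pics/w10.png")
E
```

```text
time_s: 12.57
position: [0.5341, 0.3523, -0.0111]
tcp_rot: [[0.0, 0.071, -0.997], [0.0, -0.997, -0.071], [-1.0, -0.0, -0.0]]
force: [-0.3, 1.4, 0.8]
opening: 0.262
[ 0.53407341  0.35225455 -0.01117944] [-0.07918338  0.89171618  0.38757373] 22.630693180783805
```

View pics/w10.png

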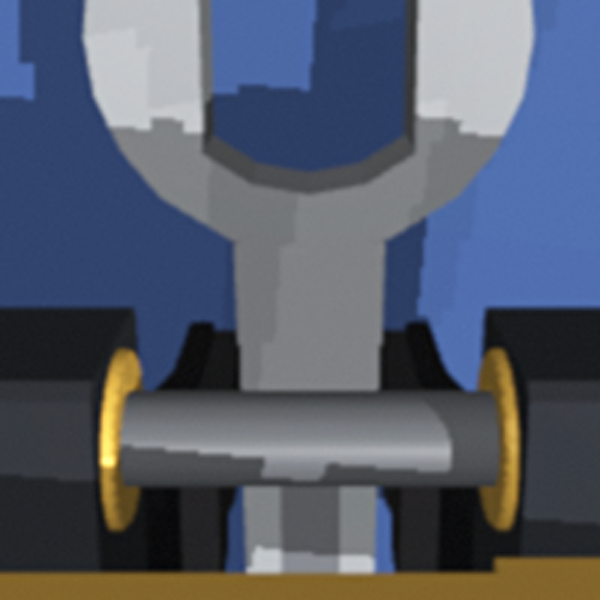

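The fingers now stop on the bar at 22.6 mm. They overlap it only shallowly, so I'll open a little, go 6 mm deeper and grip again.

```bash
python3 -m inch '{"dp":[[0,0,0],[0,0,0],[0,0,0],[2,0,0],[2,0,0],[2,0,0],[0,0,0],[0,0,0]],"yaw":[0,0,0,0,0,0,0,0]}' 34
python3 -m inch '{"dp":[[0,0,0],[0,0,0],[0,0,0],[0,0,0],[0,0,0],[0,0,0]],"yaw":[0,0,0,0,0,0]}' 12
python3 -m inch '{"dp":[[-2,0,0],[-5,0,0],[-10,0,0],[-13,0,0],[-10,0,0],[0,0,0],[0,0,0]],"yaw":[0,0,0,0,0,0,0]}'
python3 - <<'E'
from rig import bot
from h import *
c=bot.capture("scene");w=bot.capture("wrist");s=bot.read_state()
print(s["position"],s["force"],s["moment"],s["opening"]*87)
crop(c,340,110,460,200,6,"pics/s11.png");cv2.imwrite("pics/w11.png",w["color"][:,:,::-1])
E
```

```text
time_s: 13.28
position: [0.5338, 0.352, -0.0176]
tcp_rot: [[-0.001, 0.071, -0.997], [-0.0, -0.997, -0.071], [-1.0, 0.0, 0.001]]
force: [-0.5, 0.9, 0.2]
opening: 0.386
time_s: 13.78
position: [0.5341, 0.3522, -0.0172]
tcp_rot: [[0.0, 0.071, -0.997], [0.0, -0.997, -0.071], [-1.0, -0.0, -0.0]]
force: [0.4, 0.2, 0.2]
opening: 0.26
time_s: 14.37
position: [0.5351, 0.3526, 0.0244]
tcp_rot: [[0.003, 0.071, -0.997], [0.001, -0.997, -0.071], [-1.0, -0.001, -0.003]]
force: [-0.3, 0.9, -3.1]
opening: 0.261
[0.53379071 0.35197404 0.02288974] [ 0.16106203 -0.64417269 -2.47668182] [-0.03724658  0.18230185  0.00807601] 22.745363251053533
```

View pics/s11.png

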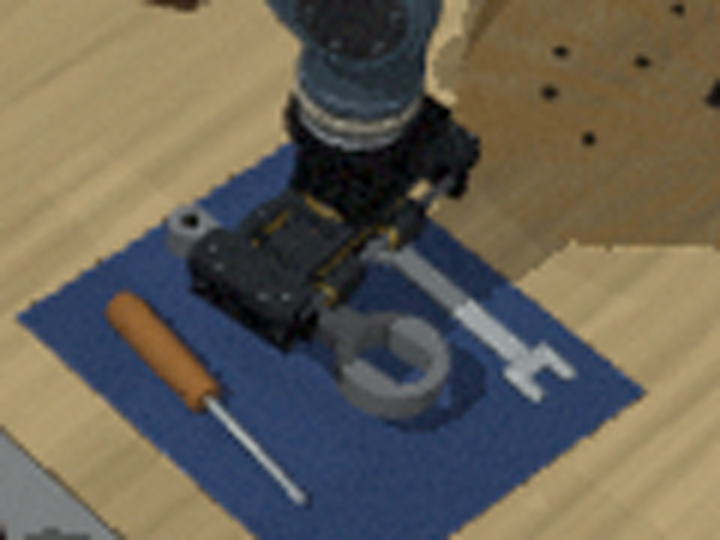

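View pics/w11.png

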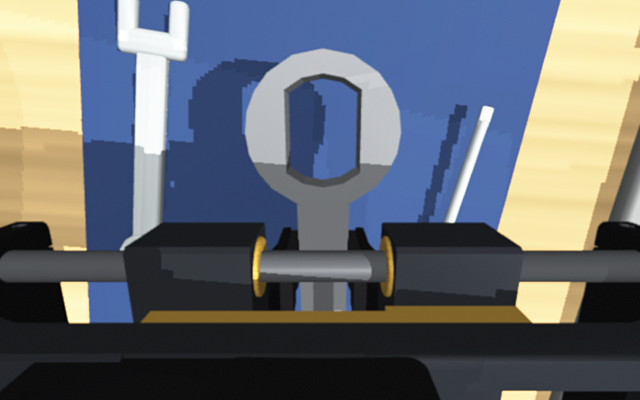

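The spanner is held and level in both views. I'll lift, traverse to the nut and rotate to match its flats.

```bash
python3 -m inch '{"dp":[[-10,0,0],[-25,0,0],[-30,0,0],[-30,0,0],[-30,0,0],[-25,0,0],[-12,0,0],[-5,0,0],[0,0,0]],"yaw":[0,0,0,0,0,0,0,0,0]}'
python3 -m inch '{"dp":[[0,10,-1],[0,22,-2],[0,32,-2],[0,36,-2],[0,36,-2],[0,36,-2],[0,36,-2],[0,36,-2],[0,36,-2],[0,36,-2],[0,30,-1],[0,20,0],[0,10,0],[0,5,0],[0,0,0],[0,0,0]],"yaw":[0,0,0,0,0,0,0,0,0,0,0,0,0,0,0,0]}'
python3 -m inch '{"dp":[[0,0,0],[0,0,0],[0,0,0],[0,0,0],[0,0,0],[0,0,0],[0,0,0],[0,0,0],[0,0,0],[0,0,0],[0,0,0],[0,0,0],[0,0,0],[0,0,0],[0,0,0],[0,0,0],[0,0,0],[0,0,0],[0,0,0],[0,0,0]],"yaw":[-2,-4,-6,-7,-7,-7,-7,-7,-7,-7,-7,-7,-7,-7,-7,-7,-7,-6,-4,-2]}'
python3 - <<'E'
from rig import bot
from h import *
c=bot.capture("scene");w=bot.capture("wrist");s=bot.read_state()
print(s["position"],s["force"],s["opening"]*87,np.degrees(np.arctan2(s["tcp_rot"][1,2],s["tcp_rot"][0,2])),s["joint_positions"].round(1))
cv2.imwrite("pics/w12.png",w["color"][:,:,::-1]);crop(c,280,140,400,230,6,"pics/s12.png")
E
```

```text
time_s: 15.22
position: [0.5345, 0.3523, 0.1912]
tcp_rot: [[0.002, 0.071, -0.997], [0.001, -0.997, -0.071], [-1.0, -0.001, -0.002]]
force: [0.9, -1.0, -3.6]
opening: 0.26
time_s: 16.55
position: [0.5803, -0.0255, 0.189]
tcp_rot: [[-0.002, 0.071, -0.997], [0.001, -0.997, -0.071], [-1.0, -0.001, 0.002]]
force: [0.0, -0.2, -3.8]
opening: 0.265
time_s: 18.22
position: [0.5807, -0.0243, 0.1897]
tcp_rot: [[-0.0, 0.805, 0.594], [0.001, 0.594, -0.805], [-1.0, 0.0, -0.001]]
force: [0.6, 0.2, -3.6]
opening: 0.263
[ 0.58077936 -0.02458674  0.18967927] [-0.05979494 -0.03434992 -2.2482471 ] 22.87233657885045 -53.788817625904116 [-13.4  27.3  88.9   0.   63.9 -49.7]
```

View pics/w12.png

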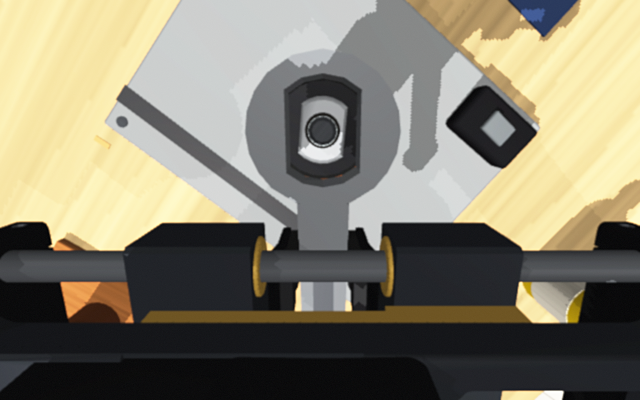

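View pics/s12.png

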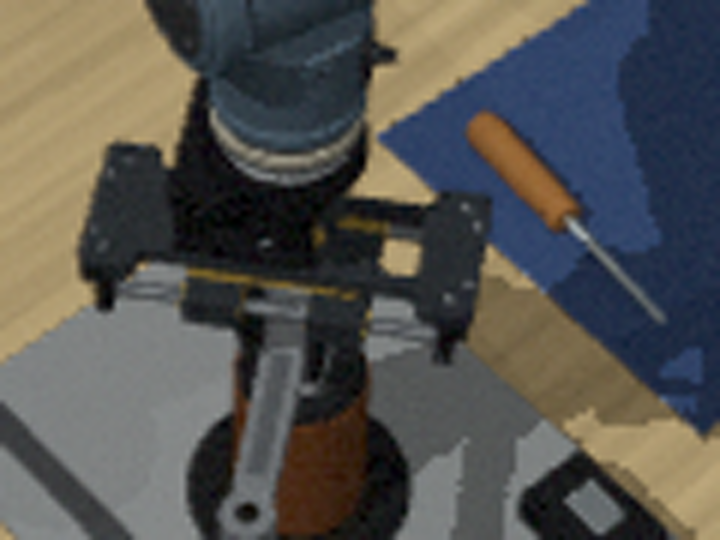

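The wrist view shows the nut and stud through the ring hole at about (322,130), nearly aligned. I'll zoom in to measure.

```bash
python3 - <<'E'
from rig import bot
from h import *
w=bot.capture("wrist")
crop(w,275,65,370,195,6,"pics/w13.png")
E
```

```text
(no output)
```

View pics/w13.png

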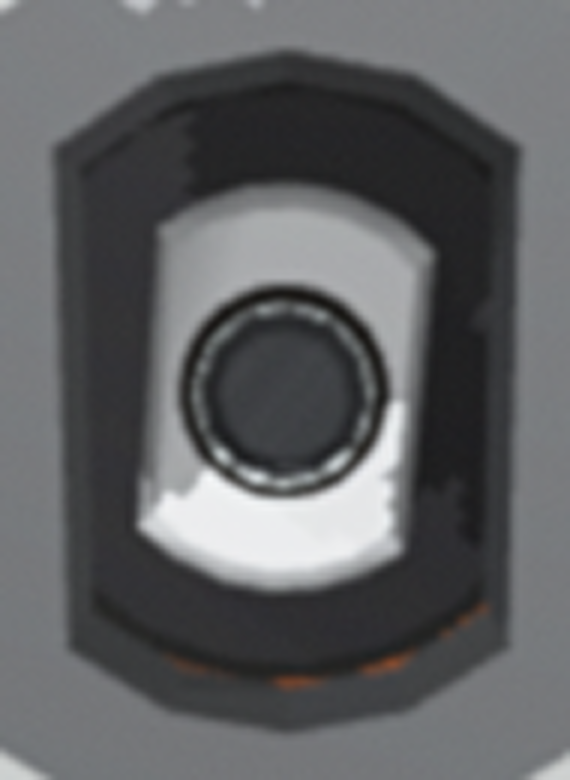

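```bash
cat > m.py <<'E'
from h import *
def quad(w,q,z,f=6,o=(275,65)):
    p=np.array([onz(w,*px(x,y,*o,f),z) for x,y in q])[:,:2]
    TL,TR,BL,BR=p
    dl=BL-TL;dr=BR-TR;a=lambda d:np.degrees(np.arctan2(d[1],d[0]))
    print("centre",p.mean(0).round(4),"heading L,R",a(dl).round(2),a(dr).round(2),"flatsep",(np.linalg.norm(TR-TL)).round(4),np.linalg.norm(BR-BL).round(4),"len",np.linalg.norm(dl).round(4),np.linalg.norm(dr).round(4))
    return p.mean(0)
E
python3 - <<'E'
from rig import bot
from m import *
w=bot.capture("wrist");s=bot.read_state()
n=quad(w,[(160,235),(435,258),(140,526),(403,550)],.154)
r=quad(w,[(55,150),(520,150),(70,648),(508,648)],s["position"][2]+.0402)
st=onz(w,*px(283,391,275,65,6),.168);print("stud",st)
print("nut-ring in tool mm",s["tcp_rot"].T[1:,:2]@(n-r)*1000,"stud-ring",s["tcp_rot"].T[1:,:2]@(st[:2]-r)*1000, toolmm(s,[*r,0]))
print(np.degrees(np.arctan2(s["tcp_rot"][1,2],s["tcp_rot"][0,2])))
E
```

```text
centre [0.5479 0.0196] heading L,R -58.8 -59.32 flatsep 0.0301 0.0298 len 0.0316 0.0319
centre [0.5469 0.0217] heading L,R -53.64 -53.69 flatsep 0.0334 0.0333 len 0.0361 0.0361
stud [0.54720029 0.02029778 0.168     ]
nut-ring in tool mm [-0.46582676  2.25746459] stud-ring [-0.58399431  1.3025831 ] [ 1.89739499e+02  1.41905026e-01 -5.77942164e+01]
-53.87391085570288
```

```bash
python3 -m inch '{"dp":[[0,0,0],[0,-2,1],[0,-3.7,1.7],[5,0,0],[10,0,0],[10,0,0],[4,0,0],[0,0,0],[0,0,0],[0,0,0]],"yaw":[5.3,0,0,0,0,0,0,0,0,0]}'
python3 - <<'E'
from rig import bot
from m import *
w=bot.capture("wrist");s=bot.read_state()
crop(w,275,65,370,195,6,"pics/w14.png")
import pickle;pickle.dump((w,s),open("c14.pkl","wb"))
E
```

```text
time_s: 19.25
position: [0.5778, -0.0318, 0.1607]
tcp_rot: [[0.0, 0.859, 0.512], [-0.0, 0.512, -0.859], [-1.0, 0.0, 0.0]]
force: [0.5, 0.2, -3.1]
opening: 0.262
```

View pics/w14.png

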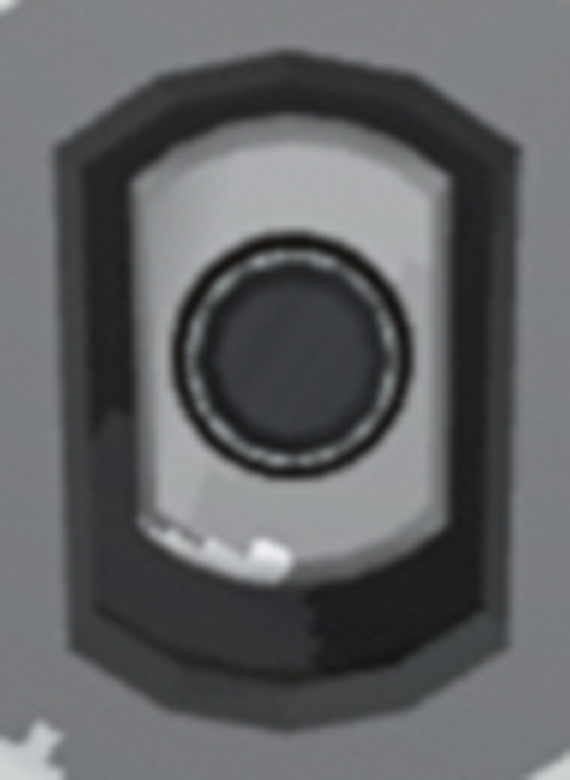

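```bash
python3 - <<'E'
from m import *
import pickle
w,s=pickle.load(open("c14.pkl","rb"))
n=quad(w,[(131,185),(449,185),(143,520),(447,523)],.154)
r=quad(w,[(55,150),(520,150),(70,648),(508,648)],s["position"][2]+.0402)
st=onz(w,*px(292,355,275,65,6),.168);print("stud",st)
print("nut-ring in tool mm",s["tcp_rot"].T[1:,:2]@(n-r)*1000,"stud-ring",s["tcp_rot"].T[1:,:2]@(st[:2]-r)*1000, s["position"])
E
```

```text
centre [0.5475 0.0201] heading L,R -58.15 -58.45 flatsep 0.03 0.0298 len 0.0314 0.0317
centre [0.5485 0.0178] heading L,R -59.0 -59.05 flatsep 0.0333 0.0333 len 0.036 0.036
stud [0.54722256 0.02050223 0.168     ]
nut-ring in tool mm [ 0.391417   -2.48664855] stud-ring [ 0.31774223 -2.94975334] [ 0.57796469 -0.03181048  0.16100983]
```

```bash
python3 -m inch '{"dp":[[0,0.3,-1.3],[0,0,-1.3],[0,0,0],[5,0,0],[8,0,0],[6,0,0],[0,0,0],[0,0,0],[0,0,0]],"yaw":[0,0,0,0,0,0,0,0,0]}'
python3 - <<'E'
from rig import bot
from m import *
w=bot.capture("wrist");s=bot.read_state()
crop(w,275,65,370,195,6,"pics/w15.png")
import pickle;pickle.dump((w,s),open("c15.pkl","wb"))
E
```

```text
time_s: 20.05
position: [0.5765, -0.0294, 0.1415]
tcp_rot: [[-0.0, 0.859, 0.512], [0.0, 0.512, -0.859], [-1.0, -0.0, -0.0]]
force: [-0.3, 1.3, -2.5]
opening: 0.259
```

View pics/w15.png

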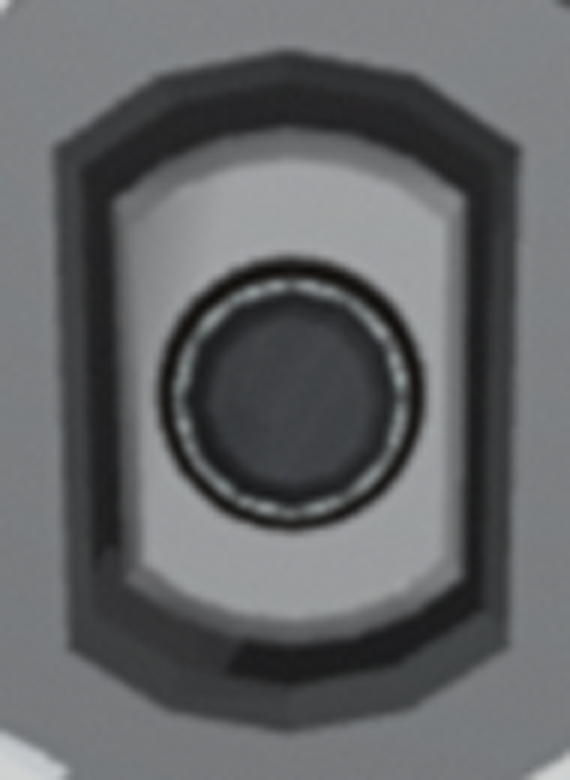

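```bash
python3 - <<'E'
from m import *
import pickle
w,s=pickle.load(open("c15.pkl","rb"))
n=quad(w,[(114,208),(465,208),(130,575),(463,577)],.154)
r=quad(w,[(55,150),(520,150),(70,648),(508,648)],s["position"][2]+.0402)
st=onz(w,*px(291,392,275,65,6),.168);print("stud",st)
print("nut-ring in tool mm",s["tcp_rot"].T[1:,:2]@(n-r)*1000,"stud-ring",s["tcp_rot"].T[1:,:2]@(st[:2]-r)*1000, s["position"])
# check ring underside hole edge
r2=quad(w,[(82,175),(492,175),(92,607),(484,607)],s["position"][2]+.0202)
E
```

```text
centre [0.5477 0.02  ] heading L,R -57.81 -58.32 flatsep 0.03 0.0297 len 0.0314 0.0316
centre [0.5472 0.0202] heading L,R -59.01 -59.06 flatsep 0.0333 0.0333 len 0.036 0.036
stud [0.54708732 0.02072384 0.168     ]
nut-ring in tool mm [0.39616279 0.41509228] stud-ring [ 0.20768602 -0.48191881] [ 0.57672523 -0.02946408  0.14178099]
centre [0.5472 0.0201] heading L,R -59.25 -58.92 flatsep 0.0333 0.0335 len 0.0353 0.0353
```

The ring and nut are aligned to about 0.4 mm and 1°. I'll trim slightly and go down while watching the force.

```bash
python3 -m inch '{"dp":[[0,1.2,0],[0,0,0],[3,0,0],[4,0,0],[4,0,0],[1,0,0],[0,0,0],[0,0,0]],"yaw":[-0.9,0,0,0,0,0,0,0]}'
python3 -m inch '{"dp":[[2,0,0],[2,0,0],[2,0,0],[1,0,0],[0,0,0],[0,0,0]],"yaw":[0,0,0,0,0,0]}'
python3 - <<'E'
from rig import bot
from m import *
w=bot.capture("wrist");s=bot.read_state();c=bot.capture("scene")
print(s["position"],s["force"],s["moment"])
crop(w,275,65,370,195,6,"pics/w16.png");crop(c,280,160,380,240,7,"pics/s16.png")
E
```

```text
time_s: 20.77
position: [0.5774, -0.0287, 0.1295]
tcp_rot: [[-0.0, 0.851, 0.525], [0.0, 0.525, -0.851], [-1.0, -0.0, -0.0]]
force: [0.4, -0.6, -3.0]
opening: 0.26
time_s: 21.27
position: [0.5775, -0.0287, 0.1226]
tcp_rot: [[-0.0, 0.851, 0.525], [0.0, 0.525, -0.851], [-1.0, -0.0, -0.0]]
force: [-0.9, 0.9, -3.2]
opening: 0.264
[ 0.57757115 -0.02874668  0.12275886] [-0.18496056 -0.60507728 -2.84088702] [-0.13108763 -0.01220057  0.0163037 ]
```

View pics/w16.png

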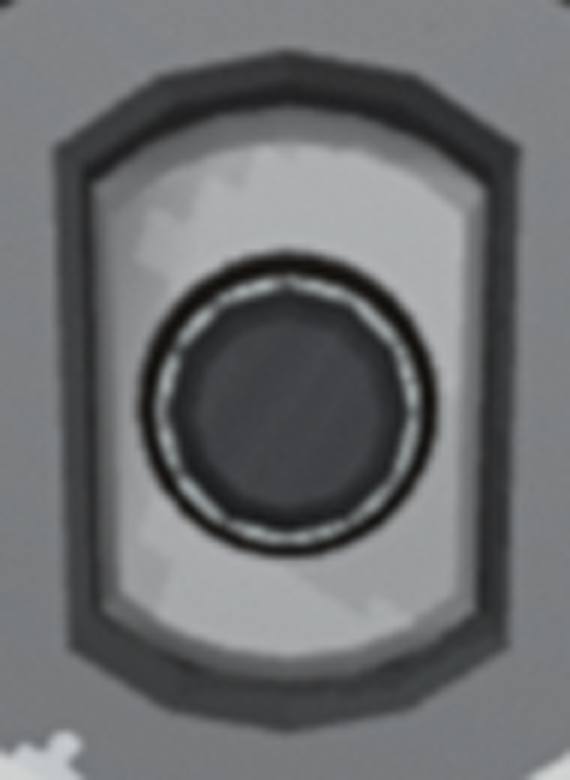

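View pics/s16.png

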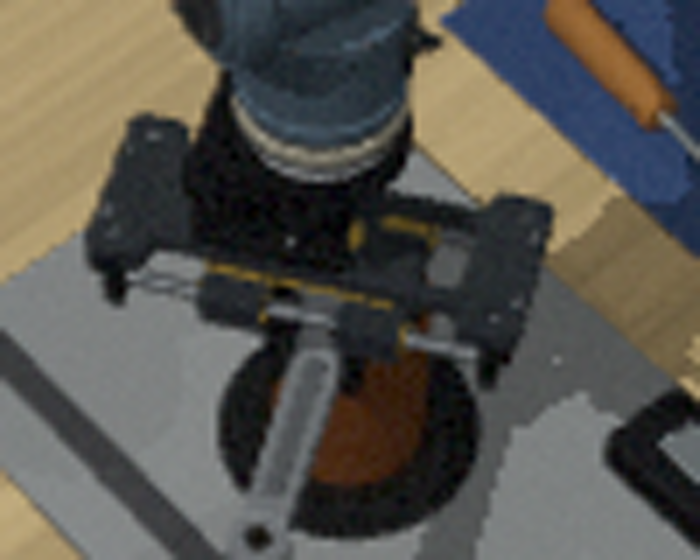

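The ring is already around the nut with no side force. I'll continue until the flange is felt.

```bash
python3 -m inch '{"dp":[[1.5,0,0],[1.5,0,0],[0,0,0],[0,0,0]],"yaw":[0,0,0,0]}'
python3 -m inch '{"dp":[[1,0,0],[0.5,0,0],[0,0,0],[0,0,0]],"yaw":[0,0,0,0]}'
python3 -m inch '{"dp":[[0.7,0,0],[0,0,0],[0,0,0]],"yaw":[0,0,0]}'
```

```text
time_s: 21.7
position: [0.5774, -0.0287, 0.1196]
tcp_rot: [[-0.0, 0.851, 0.525], [0.0, 0.525, -0.851], [-1.0, -0.0, -0.0]]
force: [-0.1, -0.5, -2.7]
opening: 0.262
time_s: 22.03
position: [0.5775, -0.0287, 0.1182]
tcp_rot: [[-0.0, 0.851, 0.525], [-0.0, 0.525, -0.851], [-1.0, -0.0, -0.0]]
force: [0.7, -0.3, -3.0]
opening: 0.265
time_s: 22.28
position: [0.5777, -0.0288, 0.1178]
tcp_rot: [[0.0, 0.851, 0.525], [-0.0, 0.525, -0.851], [-1.0, 0.0, 0.0]]
force: [-0.1, -0.5, -1.6]
opening: 0.261
```

```bash
python3 -m inch '{"dp":[[0.5,0,0],[0.3,0,0],[0,0,0]],"yaw":[0,0,0]}'
python3 - <<'E'
from rig import bot
from m import *
w=bot.capture("wrist");s=bot.read_state()
print(s["position"],s["force"],s["moment"],np.degrees(np.arctan2(s["tcp_rot"][1,2],s["tcp_rot"][0,2])))
crop(w,275,65,370,195,6,"pics/w17.png")
E
```

```text
time_s: 22.53
position: [0.5777, -0.0289, 0.1175]
tcp_rot: [[0.001, 0.851, 0.525], [-0.0, 0.525, -0.851], [-1.0, 0.0, 0.001]]
force: [-1.2, 0.2, 4.1]
opening: 0.264
[ 0.57775706 -0.02887377  0.11744784] [-1.47068253  0.27876827  4.40152266] [-0.03486852  0.32095436  0.01921417] -58.31895716791148
```

View pics/w17.png

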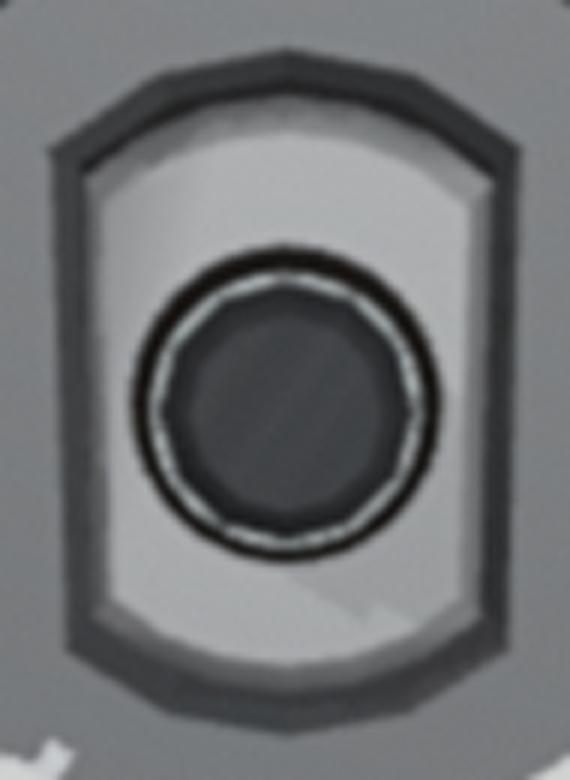

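The ring is fully home: contact is felt at the expected height and the nut fills the hole. Now I'll turn clockwise about the nut axis.

```bash
python3 -m inch '{"dp":[[0,-1.01,-0.01],[0,-2.01,-0.04],[0,-3.02,-0.08],[0,-3.02,-0.08],[0,-3.02,-0.08],[0,-3.02,-0.08],[0,-3.02,-0.08],[0,-3.02,-0.08],[0,-3.02,-0.08],[0,-3.02,-0.08],[0,-3.02,-0.08],[0,-3.02,-0.08]],"yaw":[1,2,3,3,3,3,3,3,3,3,3,3]}'
python3 - <<'E'
from rig import bot
from m import *
w=bot.capture("wrist");s=bot.read_state()
h=np.degrees(np.arctan2(s["tcp_rot"][1,2],s["tcp_rot"][0,2]));print(s["position"],s["force"],s["moment"],h,s["opening"])
print("pivot",s["position"][:2]-.0577*s["tcp_rot"][:2,2])
crop(w,275,65,370,195,6,"pics/w18.png")
E
```

```text
time_s: 23.58
position: [0.5467, -0.039, 0.1175]
tcp_rot: [[0.002, 1.0, -0.023], [-0.004, -0.023, -1.0], [-1.0, 0.002, 0.004]]
force: [-1.2, -3.5, 4.1]
opening: 0.26
[ 0.54616654 -0.03897249  0.11749863] [-1.18577768 -4.25621039  4.74213245] [-0.69004872  0.325842    0.44713755] -91.4415200363653 0.2576069952958448
pivot [0.54761807 0.01870889]
```

View pics/w18.png

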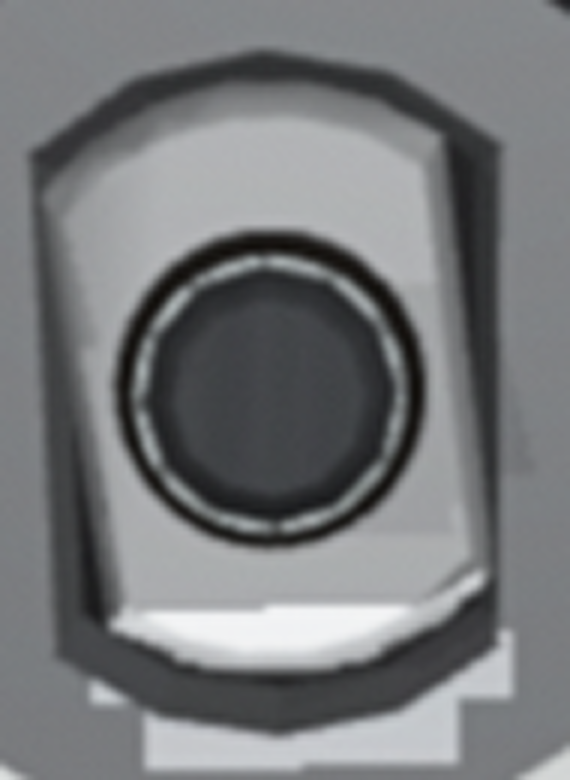

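The nut is following, lagging about 6–7° from play, with about 0.45 N·m of torque. I'll continue.

```bash
python3 -m inch '{"dp":[[0,-3.02,-0.08],[0,-3.02,-0.08],[0,-3.02,-0.08],[0,-3.02,-0.08],[0,-3.02,-0.08],[0,-3.02,-0.08],[0,-3.02,-0.08],[0,-3.02,-0.08],[0,-3.02,-0.08],[0,-3.02,-0.08],[0,-3.02,-0.08],[0,-3.02,-0.08],[0,-3.02,-0.08],[0,-3.02,-0.08],[0,-3.02,-0.08],[0,-3.02,-0.08],[0,-3.02,-0.08],[0,-3.02,-0.08],[0,-3.02,-0.08],[0,0,0]],"yaw":[3,3,3,3,3,3,3,3,3,3,3,3,3,3,3,3,3,3,3,0]}'
python3 - <<'E'
from rig import bot
from m import *
w=bot.capture("wrist");s=bot.read_state()
h=np.degrees(np.arctan2(s["tcp_rot"][1,2],s["tcp_rot"][0,2]));print(s["position"],s["force"],s["moment"],h,s["opening"])
print("pivot",s["position"][:2]-.0577*s["tcp_rot"][:2,2])
crop(w,275,65,370,195,6,"pics/w19.png")
import pickle;pickle.dump((w,s),open("c19.pkl","wb"))
E
```

```text
time_s: 25.3
position: [0.4961, -0.0111, 0.1174]
tcp_rot: [[-0.003, 0.526, -0.85], [-0.003, -0.85, -0.526], [-1.0, 0.001, 0.005]]
force: [-6.8, -5.1, 9.9]
opening: 0.264
[ 0.49605959 -0.01115875  0.11738123] [-7.86574147 -5.24994105 10.47857275] [-0.90603264  1.14985341  0.2457686 ] -148.1840572148005 0.26014985466078405
pivot [0.54508941 0.01925991]
```

View pics/w19.png

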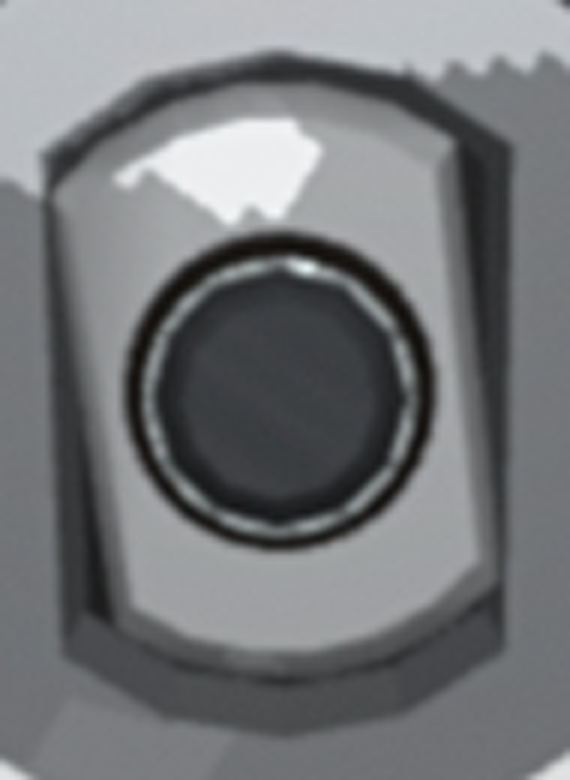

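```bash
python3 - <<'E'
from m import *
import pickle
w,s=pickle.load(open("c19.pkl","rb"))
n=quad(w,[(56,195),(457,145),(128,610),(490,560)],.154)
n=quad(w,[(78,180),(440,170),(135,600),(482,570)],.156)
r=quad(w,[(45,160),(512,150),(66,650),(503,645)],s["position"][2]+.0402)
E
```

```text
centre [0.5481 0.0203] heading L,R -139.54 -142.27 flatsep 0.0297 0.0282 len 0.0311 0.0306
centre [0.548  0.0201] heading L,R -141.6 -140.9 flatsep 0.0263 0.0265 len 0.0308 0.0293
centre [0.5466 0.0195] heading L,R -147.36 -147.75 flatsep 0.0335 0.0332 len 0.0355 0.0358
```

The nut has turned about 83° so far. I'll turn about 8° more and recentre the ring by a millimetre.

```bash
python3 -m inch '{"dp":[[-0.3,-3.02,-0.6],[0,-3.02,-0.6],[0,-2.51,-0.4],[0,0,0],[0,0,0]],"yaw":[3,3,2.5,0,0]}'
python3 - <<'E'
from rig import bot
from m import *
w=bot.capture("wrist");s=bot.read_state()
h=np.degrees(np.arctan2(s["tcp_rot"][1,2],s["tcp_rot"][0,2]));print(s["position"],s["force"],s["moment"],h,s["opening"])
print("pivot",s["position"][:2]-.0577*s["tcp_rot"][:2,2])
crop(w,275,65,370,195,6,"pics/w20.png")
import pickle;pickle.dump((w,s),open("c20.pkl","wb"))
E
```

```text
time_s: 25.77
position: [0.4918, -0.0032, 0.1174]
tcp_rot: [[-0.007, 0.396, -0.918], [-0.003, -0.918, -0.396], [-1.0, 0.0, 0.008]]
force: [-9.3, -8.6, 11.0]
opening: 0.261
[ 0.49178489 -0.00320611  0.11737441] [-8.86938675 -7.71924868 10.93185531] [-1.30288049  1.49882194  0.15111406] -156.6694711358931 0.2636137425852256
pivot [0.5447655  0.01964441]
```

View pics/w20.png

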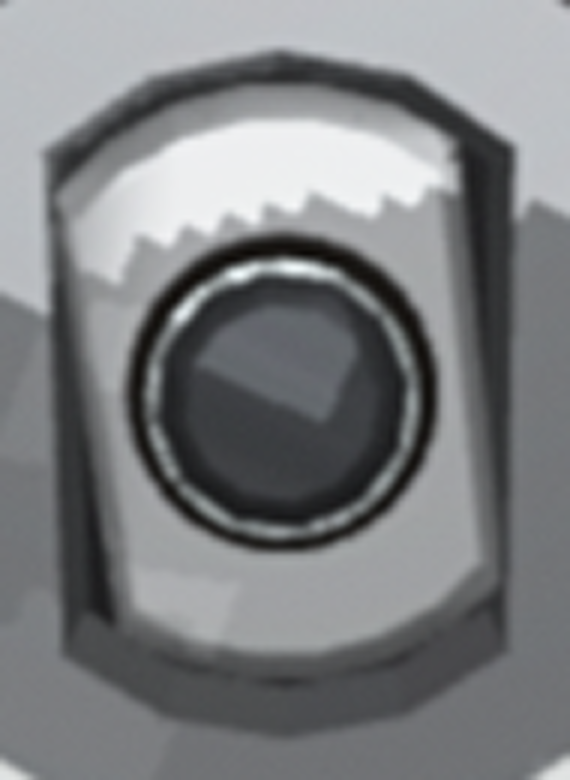

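```bash
python3 - <<'E'
from m import *
import pickle
w,s=pickle.load(open("c20.pkl","rb"))
n=quad(w,[(58,200),(463,150),(124,615),(493,562)],.154)
n=quad(w,[(72,212),(443,187),(130,600),(480,570)],.156)
E
```

```text
centre [0.5479 0.0202] heading L,R -148.82 -151.04 flatsep 0.0299 0.0288 len 0.0311 0.0303
centre [0.5472 0.0201] heading L,R -149.3 -149.79 flatsep 0.027 0.0267 len 0.0286 0.028
```

The nut has turned about 91°. I'll back the ring off about 6° to the middle of the play, recentre it, then check before lifting.

```bash
python3 -m inch '{"dp":[[0,3.02,-0.8],[0,3.02,-0.8],[-0.7,0,-0.4],[0,0,0],[0,0,0]],"yaw":[-3,-3,0,0,0]}'
python3 - <<'E'
from rig import bot
from m import *
w=bot.capture("wrist");s=bot.read_state()
h=np.degrees(np.arctan2(s["tcp_rot"][1,2],s["tcp_rot"][0,2]));print(s["position"],s["force"],s["moment"],h,s["opening"])
crop(w,275,65,370,195,6,"pics/w21.png")
import pickle;pickle.dump((w,s),open("c21.pkl","wb"))
E
```

```text
time_s: 26.23
position: [0.4965, -0.0064, 0.1174]
tcp_rot: [[-0.006, 0.488, -0.873], [-0.0, -0.873, -0.488], [-1.0, -0.003, 0.006]]
force: [-5.4, -1.7, 5.8]
opening: 0.261
[ 0.49646548 -0.00634666  0.11737242] [-5.97271647 -2.33816751  5.81231161] [-0.54349446  1.04345843 -0.02042139] -150.80427455330533 0.2630965346953739
```

View pics/w21.png

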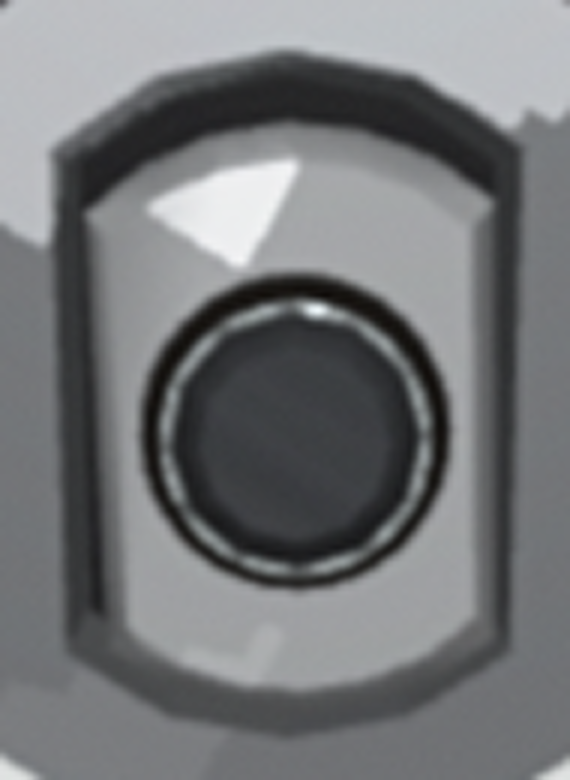

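```bash
python3 -m inch '{"dp":[[0,0.4,1.0],[0,0,0.8],[0,0,0],[0,0,0]],"yaw":[0,0,0,0]}'
python3 - <<'E'
from rig import bot
from m import *
w=bot.capture("wrist");s=bot.read_state()
print(s["position"],s["force"],s["moment"])
crop(w,275,65,370,195,6,"pics/w22.png")
E
```

```text
time_s: 26.62
position: [0.497, -0.0069, 0.1174]
tcp_rot: [[-0.003, 0.488, -0.873], [0.001, -0.873, -0.488], [-1.0, -0.002, 0.002]]
force: [-4.1, 1.1, 2.6]
opening: 0.259
[ 0.49700007 -0.00693595  0.11740383] [-4.25960415  1.75381582  2.96314851] [0.22339296 0.88215614 0.05385782]
```

View pics/w22.png

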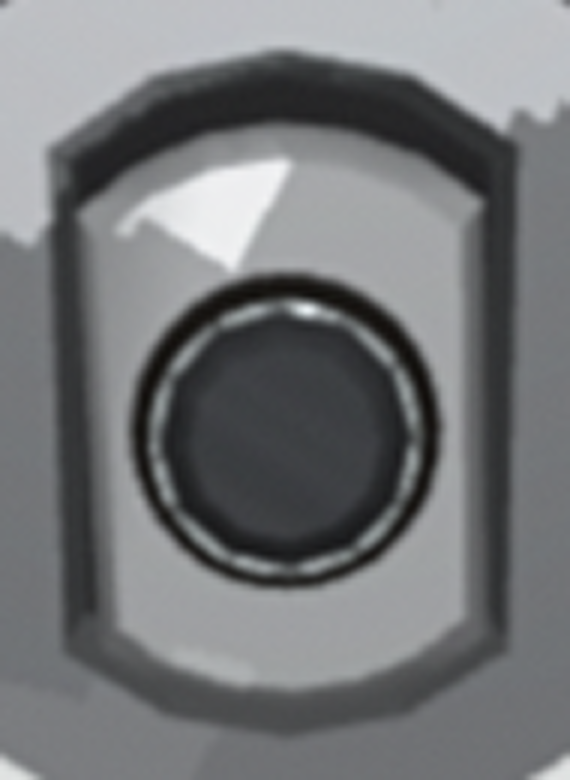

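```bash
python3 -m inch '{"dp":[[-0.3,-0.3,0.8],[0,0,0.5],[0,0,0],[0,0,0]],"yaw":[0,0,0,0]}'
python3 -m inch '{"dp":[[-2,0,0],[-2,0,0],[-1,0,0],[0,0,0]],"yaw":[0,0,0,0]}'
python3 - <<'E'
from rig import bot
from m import *
w=bot.capture("wrist");s=bot.read_state()
print(s["position"],s["force"],s["moment"])
crop(w,275,65,370,195,6,"pics/w23.png")
E
```

```text
time_s: 27.0
position: [0.4973, -0.008, 0.1177]
tcp_rot: [[0.0, 0.487, -0.873], [-0.0, -0.873, -0.487], [-1.0, 0.0, -0.0]]
force: [-1.7, 0.7, -3.9]
opening: 0.259
time_s: 27.33
position: [0.4973, -0.008, 0.1233]
tcp_rot: [[0.001, 0.488, -0.873], [-0.0, -0.873, -0.488], [-1.0, 0.001, -0.0]]
force: [-0.4, -0.1, -3.0]
opening: 0.265
[ 0.49734556 -0.0080678   0.12330224] [-1.0374762  -0.94620609 -2.68786238] [-0.11856682  0.45838975 -0.00637349]
```

View pics/w23.png

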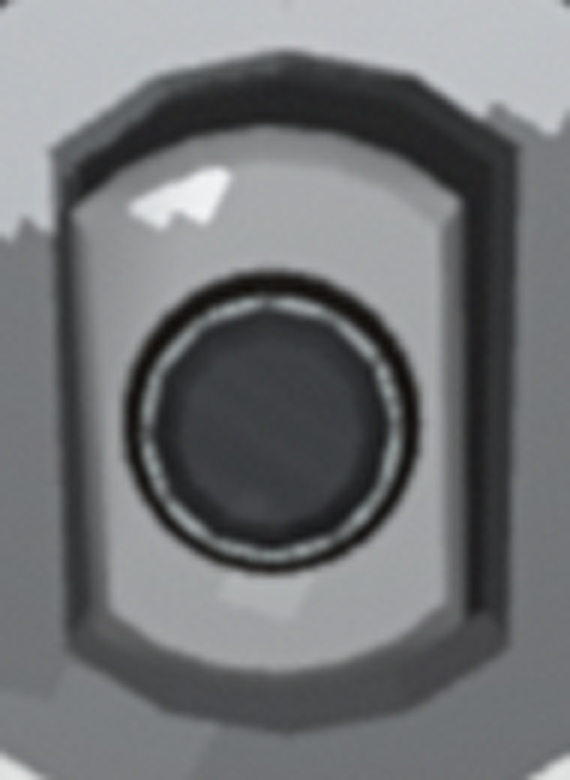

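The spanner is lifting freely with only its own weight on the wrist. I'll recentre a touch and lift clear.

```bash
python3 -m inch '{"dp":[[0,-0.7,0.6],[-3,0,0],[-5,0,0],[-8,0,0],[-8,0,0],[-5,0,0],[0,0,0],[0,0,0]],"yaw":[0,0,0,0,0,0,0,0]}'
python3 -m inch '{"dp":[[-10,0,0],[-15,0,0],[-10,0,0],[-2,0,0],[0,0,0],[0,0,0]],"yaw":[0,0,0,0,0,0]}'
python3 - <<'E'
from rig import bot
from m import *
w=bot.capture("wrist");s=bot.read_state()
h=np.degrees(np.arctan2(s["tcp_rot"][1,2],s["tcp_rot"][0,2]));print(s["position"],s["force"],h)
crop(w,275,65,370,195,6,"pics/w24.png");cv2.imwrite("pics/w24f.png",w["color"][:,:,::-1])
import pickle;pickle.dump((w,s),open("c24.pkl","wb"))
E
```

```text
time_s: 28.05
position: [0.4966, -0.0076, 0.1528]
tcp_rot: [[0.002, 0.488, -0.873], [-0.0, -0.873, -0.488], [-1.0, 0.001, -0.001]]
force: [0.6, -0.9, -3.0]
opening: 0.259
time_s: 28.55
position: [0.4956, -0.0074, 0.1885]
tcp_rot: [[-0.001, 0.487, -0.873], [0.0, -0.873, -0.487], [-1.0, -0.001, 0.001]]
force: [-1.0, 0.5, -3.3]
opening: 0.263
[ 0.49538137 -0.00737204  0.18822463] [-0.50307119 -0.10093742 -3.64610044] -150.82405143330877
```

View pics/w24.png

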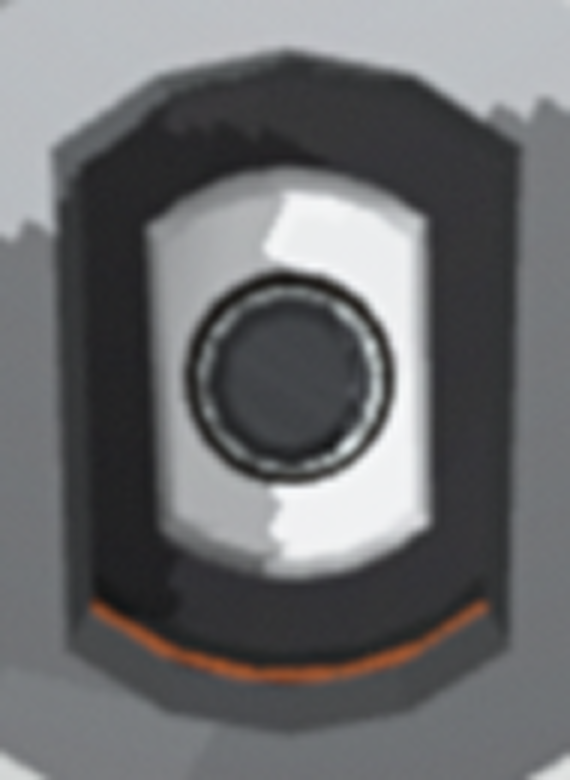

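```bash
python3 - <<'E'
from m import *
import pickle
w,s=pickle.load(open("c24.pkl","rb"))
n=quad(w,[(147,230),(427,215),(160,523),(431,523)],.154)
r=quad(w,[(53,150),(520,150),(70,648),(508,648)],s["position"][2]+.0402)
print(toolmm(s,[*r,0]))
E
```

```text
centre [0.5477 0.0201] heading L,R -149.15 -149.07 flatsep 0.0303 0.0303 len 0.0315 0.0331
centre [0.5477 0.0204] heading L,R -150.39 -150.65 flatsep 0.0336 0.0334 len 0.0362 0.0361
[188.13840564   1.47929345 -59.52453919]
```

The nut now heads −149.1°, against −58.5° to −59° at the start, so it has turned about 90–90.6° and stays there. I'll return to the mat.

```bash
python3 -m inch '{"dp":[[0,0,0],[0,0,0],[0,0,0],[0,0,0],[0,0,0],[0,0,0],[0,0,0]],"yaw":[3,5,6,6,4,1.1,0]}'
python3 -m inch '{"dp":[[0,-8,-2],[0,-18,-4],[0,-28,-5],[0,-34,-6],[0,-34,-6],[0,-34,-6],[0,-34,-6],[0,-34,-6],[0,-34,-6],[0,-34,-6],[0,-28,-5],[0,-18,-4],[0,-12,-3],[0,-5.7,-1],[0,0,0],[0,0,0]],"yaw":[0,0,0,0,0,0,0,0,0,0,0,0,0,0,0,0]}'
python3 -m inch '{"dp":[[10,0,0],[20,0,0],[30,0,0],[35,0,0],[30,0,0],[20,0,0],[10,0,0],[5,0,0],[0,0,0],[0,0,0]],"yaw":[0,0,0,0,0,0,0,0,0,0]}'
python3 - <<'E'
from rig import bot
from m import *
w=bot.capture("wrist");s=bot.read_state();c=bot.capture("scene")
h=np.degrees(np.arctan2(s["tcp_rot"][1,2],s["tcp_rot"][0,2]));print(s["position"],s["force"],h,toolmm(s,[.534,.3521,-.0172]))
crop(c,340,110,460,200,6,"pics/s25.png");cv2.imwrite("pics/w25.png",w["color"][:,:,::-1])
E
```

```text
time_s: 29.18
position: [0.4956, -0.0074, 0.1883]
tcp_rot: [[-0.002, 0.072, -0.997], [0.0, -0.997, -0.072], [-1.0, -0.001, 0.002]]
force: [-0.3, -1.1, -2.7]
opening: 0.262
time_s: 30.52
position: [0.5363, 0.3511, 0.1886]
tcp_rot: [[-0.001, 0.071, -0.997], [-0.001, -0.997, -0.071], [-1.0, 0.001, 0.001]]
force: [0.6, -0.2, -2.9]
opening: 0.262
time_s: 31.35
position: [0.5379, 0.3519, 0.0301]
tcp_rot: [[0.002, 0.07, -0.998], [0.001, -0.998, -0.07], [-1.0, -0.001, -0.002]]
force: [0.3, 0.8, -3.2]
opening: 0.265
[0.53817015 0.35225262 0.0306541 ] [ 0.06678119  0.26136986 -3.40508855] -175.94638424765006 [47.84108885 -0.09136627  4.31859742]
```

View pics/s25.png

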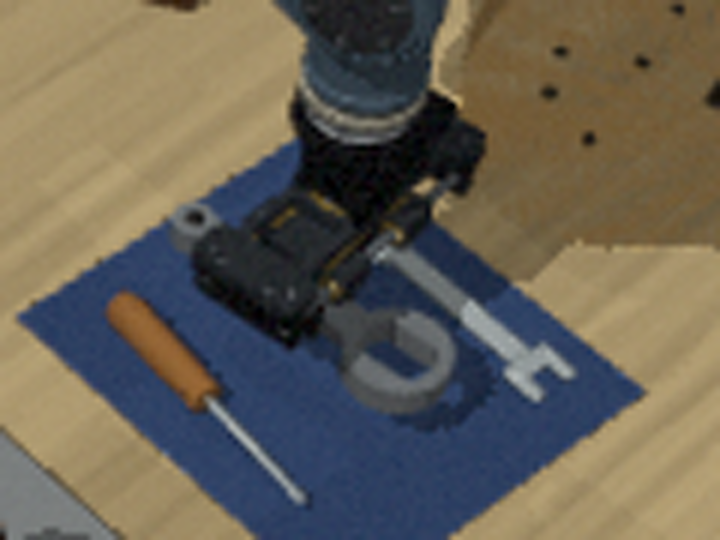

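View pics/w25.png

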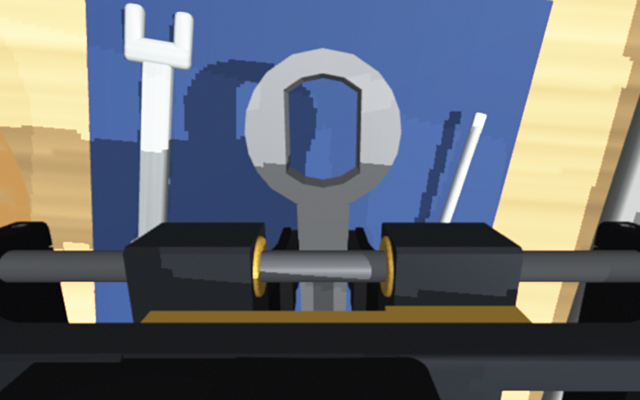

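The scene and wrist views show the spanner held level over its old spot, clear of the wrench and the screwdriver. I'll shift 4 mm and lower it gently.

```bash
python3 -m inch '{"dp":[[5,0,2],[10,0,2.3],[12,0,0],[8,0,0],[5,0,0],[3,0,0],[1,0,0],[0,0,0],[0,0,0]],"yaw":[0,0,0,0,0,0,0,0,0]}'
python3 -m inch '{"dp":[[1,0,0],[1,0,0],[0.5,0,0],[0,0,0],[0,0,0]],"yaw":[0,0,0,0,0]}'
```

```text
time_s: 32.2
position: [0.5328, 0.3518, -0.0148]
tcp_rot: [[0.001, 0.071, -0.997], [0.0, -0.997, -0.071], [-1.0, -0.0, -0.001]]
force: [0.2, 0.3, -2.9]
opening: 0.264
time_s: 32.62
position: [0.5327, 0.3517, -0.0172]
tcp_rot: [[0.001, 0.071, -0.997], [0.0, -0.997, -0.071], [-1.0, -0.0, -0.001]]
force: [0.0, -0.3, -3.4]
opening: 0.261
```

```bash
python3 -m inch '{"dp":[[0.4,0,0],[0,0,0],[0,0,0]],"yaw":[0,0,0]}'
python3 -m inch '{"dp":[[0.4,0,0],[0,0,0],[0,0,0]],"yaw":[0,0,0]}'
python3 -m inch '{"dp":[[0.3,0,0],[0,0,0],[0,0,0]],"yaw":[0,0,0]}'
```

```text
time_s: 32.87
position: [0.5328, 0.3518, -0.0172]
tcp_rot: [[0.001, 0.071, -0.997], [0.0, -0.997, -0.071], [-1.0, -0.0, -0.001]]
force: [-0.1, 0.3, 2.2]
opening: 0.26
time_s: 33.12
position: [0.5327, 0.3518, -0.0172]
tcp_rot: [[0.001, 0.071, -0.997], [0.0, -0.997, -0.071], [-1.0, -0.0, -0.001]]
force: [-2.0, -0.1, 5.4]
opening: 0.266
time_s: 33.37
position: [0.5328, 0.3518, -0.0172]
tcp_rot: [[0.001, 0.071, -0.997], [0.0, -0.997, -0.071], [-1.0, -0.0, -0.001]]
force: [-2.4, -1.3, 7.7]
opening: 0.262
```

It's down on the mat. I'll ease the press, release and rise.

```bash
python3 -m inch '{"dp":[[-0.6,0,0],[0,0,0]],"yaw":[0,0]}'
python3 -m inch '{"dp":[[0,0,0],[0,0,0],[0,0,0],[0,0,0],[0,0,0],[0,0,0]],"yaw":[0,0,0,0,0,0]}' 40
python3 -m inch '{"dp":[[-2,0,0],[-5,0,0],[-10,0,0],[-20,0,0],[-30,0,0],[-35,0,0],[-35,0,0],[-30,0,0],[-20,0,0],[-8,0,0],[0,0,0],[0,0,0]],"yaw":[0,0,0,0,0,0,0,0,0,0,0,0]}'
python3 - <<'E'
from rig import bot
from m import *
w=bot.capture("wrist");s=bot.read_state();c=bot.capture("scene")
print(s["position"],s["force"],s["opening"]*87)
cv2.imwrite("pics/s27.png",c["color"][:,:,::-1]);cv2.imwrite("pics/w27.png",w["color"][:,:,::-1])
E
```

```text
time_s: 33.53
position: [0.5327, 0.3518, -0.0172]
tcp_rot: [[0.001, 0.071, -0.997], [0.0, -0.997, -0.071], [-1.0, -0.0, -0.001]]
force: [-1.0, -0.8, 5.8]
opening: 0.262
time_s: 34.03
position: [0.5324, 0.3516, -0.0182]
tcp_rot: [[-0.0, 0.071, -0.997], [-0.0, -0.997, -0.071], [-1.0, 0.0, 0.0]]
force: [-0.5, -0.2, 0.3]
opening: 0.455
time_s: 35.03
position: [0.5319, 0.3514, 0.1769]
tcp_rot: [[-0.0, 0.071, -0.997], [-0.0, -0.997, -0.071], [-1.0, 0.0, 0.0]]
force: [-0.4, 0.8, -0.1]
opening: 0.459
[0.53129125 0.35109406 0.17575634] [ 0.15573377 -0.27041386  0.69405677] 39.90363283827093
```

View pics/s27.png

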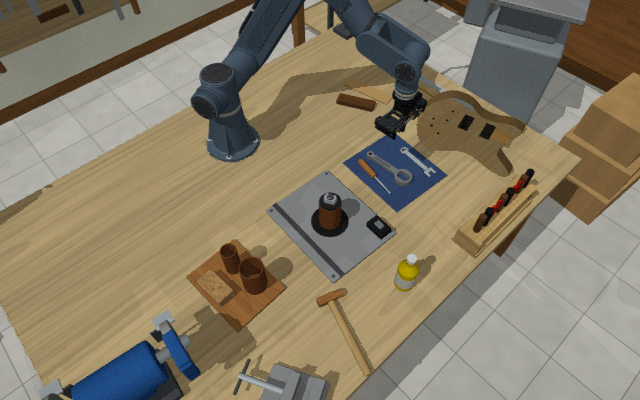

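View pics/w27.png

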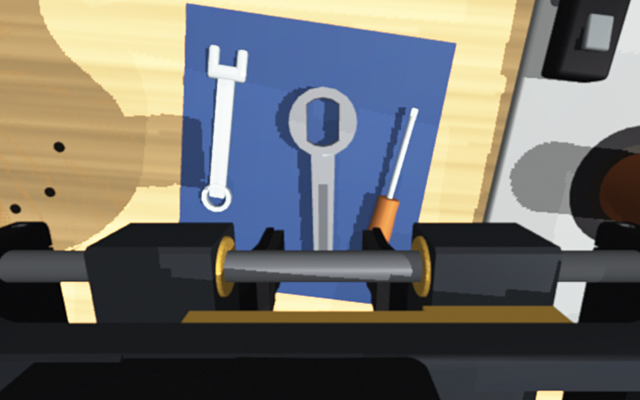

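Both views show the spanner flat on the mat at its old spot and the gripper clear. I'll do a quick before/after check of the other items and the nut, then hand in.

```bash
python3 - <<'E'
from rig import bot
from m import *
import pickle
a=pickle.load(open("c0.pkl","rb"));c=bot.capture("scene");t=bot.capture("top")
d=lambda x,y:abs(cv2.GaussianBlur(x,(5,5),0).astype(int)-cv2.GaussianBlur(y,(5,5),0)).max(2)
D=d(a["scene"]["color"],c["color"])
for n,(x0,y0,x1,y1) in dict(board=(185,235,290,330),driver=(355,157,392,195),wrench=(408,144,440,178),spanner=(365,148,415,188),nut=(320,188,345,206)).items(): print(n,(D[y0:y1,x0:x1]>40).sum())
crop(t,140,140,350,240,3.5,"pics/t28.png")
s=bot.read_state();print(s["time_s"],s["force"])
E
```

```text
board 0
driver 0
wrench 47
spanner 0
nut 31
35.2333 [ 0.02183171 -0.3378495   0.16327556]
```

View pics/t28.png

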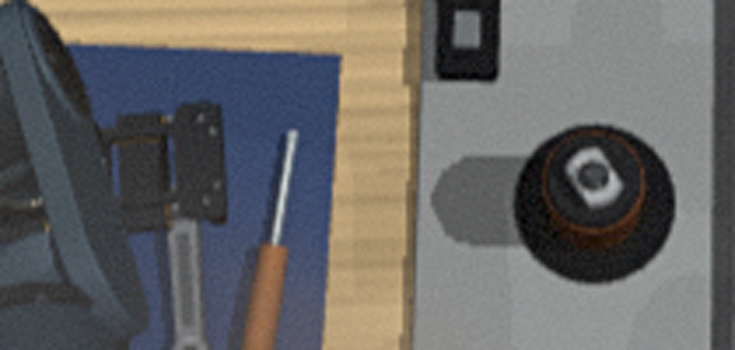

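The top view shows the nut turned a quarter, from up-right to down-right. The wrench area differs by 47 px, possibly the arm's shadow. I'll check that before handing in.

```bash
python3 - <<'E'
from rig import bot
from m import *
import pickle
a=pickle.load(open("c0.pkl","rb"))["scene"];c=bot.capture("scene")
f=lambda i:cv2.resize(i["color"][135:185,390:450,::-1],None,fx=6,fy=6,interpolation=cv2.INTER_CUBIC)
cv2.imwrite("pics/cmp.png",np.hstack([f(a),f(c)]))
E
```

```text
(no output)
```

View pics/cmp.png

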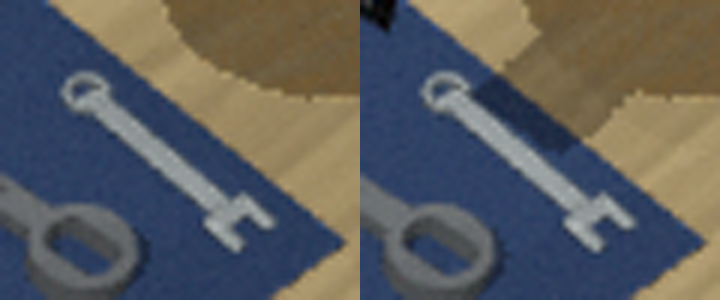

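The difference is only the arm's shadow. The wrench is at the same pixels in both pictures, near (85,90) to (240,220).

```bash
python3 - <<'E'
from rig import bot
print(bot.hand_in())
E
```

```text
the job is handed in; nothing more can be done
None
```

The drum nut is loosened by a quarter turn clockwise and the spanner is lying flat on the mat again at its old spot. I handed the job in at about 35 s of the 64 s allowed.

- **Turning the nut:** the ring went fully home, with contact felt at the expected height. After I lifted the spanner off, the wrist camera showed the nut at −149.1°. It was −58° to −59° at the start, so it turned about 90–91°. The top view confirms the quarter turn.
- **Laying the spanner down:** I lowered it until the mat was felt, then released it without dropping it. The gripper was clear of everything, with about zero force, before handing in.
- **Other items:** the screwdriver, spare sleeves and cork block are unchanged in the before/after pictures. The wrench area differed by 47 px. On a closer look that was only the arm's shadow, and the wrench has not moved.
- **What went wrong:** the first two tries at closing on the bar missed, because the fingertips stand roughly 30 mm further back than stated. I worked this out from the pictures and from feeling no contact, then gripped lower; nothing was disturbed. The gripper then stopped at about 22.7 mm on a bar stated as 20 mm wide.
- **During the turn:** the ring lagged by about 6–7° of play and drifted 1–2 mm, which I corrected. Forces stayed below about 16 N.

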